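# Start the hub bolt of a sanding wheel square

### The arm

A 7-joint arm with a two-finger parallel gripper is mounted at the origin on the work surface. World frame = base frame: x ahead of the robot, y to its left, z up, the work surface at z = 0. Lengths are in m, angles in rad, forces in N, time in s.
With the tool pointing down it reaches from about 0.425 to 0.875 m from the base axis. Payload 9.9 kg.
Tool frame: the origin (TCP) lies on the centre line of the jaws, within the pads' length; the fingertips stand 17 mm ahead of it and the grasp point (between the pads) lies 2 mm behind it (arm.nose_length is the distance from the TCP to the fingertips, in m); z points along the fingers, y is the line along which they close (so a half turn about z gives the same grasp; the last joint's range is limited). The gripper opens to 85 mm and grips with 20 to 120 N. Pads are 22 mm wide; open, the fingers measure 114 mm over their backs; the gripper's body (76 mm by 85 mm) begins 54 mm behind the grasp point. The pads swing forward as they close: fully open they stand 13 mm farther back than shut.
Start: joints at [-0.084, 0.576, 0.025, 1.437, -0.015, 1.129, -0.057], TCP at [0.675, 0, 0.217] pointing down, gripper open.
Joint ranges: [-2.76, 2.76], [-0.34, 2.15], [-1.52, 1.57], [0.19, 2.46], [-1.09, 4.23], [0.17, 1.99], [-2.82, 2.82]. Speed limits (rad/s): [2.22, 2.22, 3.01, 3.01, 3.14, 3.14, 3.14].

### API

Orientations are given as a rotation vector (axis times angle).
In Python, from station import arm gives the robot as it stands.
- The arm moves only by the tool jog_arm, never from a script. Its argument "plan" is a list of rows, each a list of 3 entries, a list of its own where there are three numbers: the shift along the tool's x, y, z in m, then the turn, a rotation vector about the tool's x, y, z in degrees, then the finger opening in m, from 0 to 0.0854. A call has 1 to 20 rows; each row is the pose to reach, as a shift and turn from the pose commanded when the call began, along the tool's axes at that moment; what a row does not reach only later rows make up. A row lasts 1/8 s, in which the tool goes at most 62.5 mm and 10.7 degrees, less where a joint would pass 70% of its speed; a pose out of reach is approached as far as the arm can. A call with a gripper value outside its range is refused whole. The fingers move at their own pace and stop on an object; "squeeze" is the grip in N (left out, the last holds). Time passes only in rows, so rows that repeat a pose let the fingers close. It gives the time, the measured TCP pose, the force, the opening and the grip force at its end, in the units of the state.
- arm.get_obs(): the state, without advancing time (a new reading comes with each control period).
- arm.grab_frame(name): name is "scene" or "side" or "wrist"; returns the picture (400x640x3 uint8, red, green, blue); there is no depth.
- arm.camera_model(name): a dict with "fx", "fy", "cx", "cy" (pixels), "cam_to_world" (4x4, takes a point from camera to world coordinates). Camera axes: x right, y down, z forward; pixel columns grow to the right and rows downward; lengths in m; the calibration is good to about 2 mm. A picture is of the moment at which its call begins: read the wrist's pose just before it. camera_model takes no time and is no camera call; for the wrist camera it gives the pose at the moment of the call.
- arm.job_done(): hands the job in; it is judged then, once.
Trained networks look in the newest picture that a camera, given by its name, has taken for a name from the list of things; names that differ only in an ending like _2 or _b are one class to them, and where a whole thing is asked for, a point or a joint stands for the part that bears it (a point fixed in the world has none). Each returns a list of dicts, best first, with "confidence" (0 to 1); they miss things now and then, are a little off and sometimes report something else, mostly with a low value. They report only what shows in the picture. A call takes as long as a camera call. They do not tell look-alikes from the thing itself.
- arm.outline_of(camera, name): "region" (400x640 bool, what is visible of it).
- arm.place_of(camera, name): "centre" ([x, y, z] in m, in world coordinates, good to about 4 mm: a listed point, or the origin of a listed thing).
The state is a dict: "time_s": time; "qpos": joint angles; "qd": joint speeds; "joint_efforts": joint torques, N m; "tool_pos": TCP position; "tcp_rot": TCP orientation; "contact_force": force on the tool from outside, world axes, zero at the start; "torque": the same for the moment, N m; "grip_width": finger opening in m; "gripper_force": force on a finger pad.
Only numpy, scipy, OpenCV 4.12 (cv2) and the standard library are available. Lean on these libraries where they do the work, as an engineer would, in place of code of your own. Each camera call takes 0.05 s, during which the arm holds its last target. There are 200 camera calls.

### The job

The brass hub bolt of the blue sanding wheel leans loose in its rubber bush. Take the red square-bit driver from its wooden holder, set the bit fully home in the bolt and bring the bolt upright on the wheel's axis before the first turn; then, pressing down gently but steadily (about 12 N) all the while, start it square with a quarter turn clockwise. Draw the driver straight out so that the bolt stays upright, stand it back in its holder and leave the other things on the bench alone.

Things in the scene. Friction and masses are not known exactly. Their poses are not given: they have to be found in the camera images.
- driver_grip (a point): Middle of the red handle of the loose driver, which stands upright in the holder, bit down, mass 0.20 to 0.33 kg. The handle is square, 28 x 28 mm with flat sides along the driver's x and y, and reaches from 43 mm below this point (there a round 48 mm steel flange, 6 mm thick) to 36 mm above it. z points up the driver, away from the bit. This point is 105 mm above the bit's tip.
- driver_tip (a point): Tip of the driver's steel bit, on the driver's axis, axes as driver_grip. The bit is 12 mm square (sides along the driver's x and y, like the handle) and 14 mm long, the last 4 mm a cone down to 5 mm across; above it is a flat round shoulder 30 mm across (14 to 22 mm above the tip) that comes to rest on the bolt's head, then a shank 18 mm across up to the flange's underside, 56 mm above the tip.
- holder_hole (a point): Centre of the mouth of the round hole, 34 mm wide and right through, in the fixed wooden holder block (70 x 70 mm, 60 mm high; this point is at its top). The driver's flange rests on the block's top with the shank in the hole, so that the tip hangs 4 mm above the bench.
- bolt_head (a point): Centre of the top face of the bolt's square brass head (38 x 38 mm, 22 mm high), at the mouth of its square recess: 14 mm wide, 18 mm deep, sides along the head's x and y; z points out of it. The driver fits in any quarter position. At first the head leans 4 to 14 degrees; it swivels stiffly (0.1 N m) about hub, 42 mm below this point, and stays where put. Square, it is straight above hub.
- hub (a point): Fixed point on the sanding wheel's axis, which is vertical, at the top of its aluminium hub plate, 56 mm above the bench. The blue wheel (110 mm across) lies fixed on a grey round foot (124 mm across, on the bench). The bolt's true axis is the vertical through this point.
- bolt (a joint): How far the bolt is turned, clockwise seen from above: 0 at the start, stop at 1.9 rad; turning takes 0.12 N m. It draws the head down 2.5 mm for each radian. The bit has up to 0.17 rad of play either way in the recess. A side load left on the driver as it is drawn out can tip the bolt again.
- bush (a joint): How far the black rubber bush (42 mm across, 12 mm high) under the bolt is pressed down, m: about 0.00015 unloaded; it is stiff, sinks 1 mm for each 16 N of push along the axis, and springs back. While turning keep it between 0.0004 and 0.0015 (about 4 to 22 N of push); over 0.0015 at any time crushes it.
- wire_brush: Bystander, leave alone: loose wire brush wheel, 84 mm across, 26 mm high, lying flat; origin at the centre of its underside.
- green_wheel: Bystander, leave alone: loose green sanding wheel, 90 mm across, 40 mm high, lying flat; origin at the centre of its underside.
- polish_tin: Bystander, leave alone: loose red polish tin, 48 mm across, 22 mm high; origin at the centre of its underside.
- spray_bottle: Bystander, leave alone: loose white bottle with red cap, 64 mm across, 190 mm high; origin at the centre of its underside.
- cobbler_hammer: Bystander, leave alone: loose hammer, 260 mm long, handle to -x, lying flat; origin at the centre of its underside.
- heel_a: Bystander, leave alone: loose black rubber heel, 56 x 57 x 20 mm; origin at the centre of its underside.
- heel_b: Bystander, leave alone: loose brown heel, 56 x 57 x 20 mm; origin at the centre of its underside.
Not all that is in view belongs to the job. Of the things that look like the part that bears driver_grip, take the one that is farthest to the robot's right at the start.

How it is judged:
By the outcome, as a careful person would: the job done as asked, in the order asked, and still so for the second after the job is handed in, with the robot touching nothing.
It also fails if it takes over 72 s, if anything falls off the work surface, if the arm or the gripper's body presses on something with over 40 N, if the wrist force passes 120 N, or if a joint passes its speed limit or range.

## Working session

There is one attempt and no reset: what is moved stays moved. The work goes in short steps, Python scripts to look and compute and a tool call to move; the robot and the scene stay as the last step left them, time stands still between calls to the robot, and variables do not carry over. Pictures are saved under pics/ and viewed, at most 10 in all, crops included, and the job is handed in when it is done.

Besides the shell and the picture viewer there is one more tool, called after "Emit:" as name(argument=value, ...), one argument or row to a line, values as JSON. jog_arm: Moves the arm, as the interface text tells. Its arguments: {"type":"object","properties":{"plan":{"type":"array","items":{"type":"array"}},"squeeze":{"type":"number"}},"required":["plan"]}

```bash
mkdir -p pics; ls
python3 - <<'E'
from station import arm
import cv2,numpy as np
o=arm.get_obs();print({k:np.round(v,4).tolist() for k,v in o.items()})
ims=[arm.grab_frame(c) for c in("scene","side")]
cv2.imwrite("pics/a.png",cv2.resize(np.vstack(ims),(480*1,600))[:,:,::-1])
cv2.imwrite("pics/scene.png",ims[0][:,:,::-1]);cv2.imwrite("pics/side.png",ims[1][:,:,::-1])
for c in("scene","side"):
  for n in("driver_grip","driver_tip","holder_hole","bolt_head","hub"):
    print(c,n,[(np.round(d["centre"],4).tolist(),round(d["confidence"],2)) for d in arm.place_of(c,n)])
E
```

```text
pics
{'time_s': 0.0, 'qpos': [-0.0838, 0.5765, 0.0248, 1.4379, -0.015, 1.129, -0.0565], 'qd': [-0.0014, 0.0011, 0.0012, 0.0012, 0.0003, 0.0008, -0.0004], 'joint_efforts': [0.0011, -76.5754, 2.2516, -28.5966, 0.0155, 0.0125, 0.0001], 'tool_pos': [0.6745, -0.0, 0.2163], 'tcp_rot': [-2.2206, -2.2207, 0.002], 'contact_force': [-0.6231, 0.6177, 0.0657], 'torque': [-0.0264, -0.0152, -0.0571], 'gripper_force': 0.0, 'grip_width': 0.0852}
scene driver_grip [([0.4201, -0.1162, 0.1033], 0.88), ([0.347, -0.0677, 0.1048], 0.74), ([0.5196, -0.1935, 0.1061], 0.69), ([0.6019, -0.0988, 0.108], 0.63)]
scene driver_tip [([0.6086, -0.0988, -0.0009], 0.76), ([0.3434, -0.0688, 0.0021], 0.62), ([0.4236, -0.1137, 0.0019], 0.57)]
scene holder_hole [([0.5171, -0.1987, 0.0618], 0.63)]
scene bolt_head [([0.4888, 0.1792, 0.0996], 0.58)]
scene hub [([0.4838, 0.1831, 0.0572], 0.59)]
side driver_grip [([0.4205, -0.1128, 0.101], 0.93), ([0.5166, -0.1929, 0.1101], 0.72), ([0.3425, -0.0634, 0.1062], 0.72)]
side driver_tip [([0.3431, -0.0632, 0.0008], 0.71), ([0.4229, -0.1133, 0.0006], 0.58), ([0.6065, -0.099, 0.0032], 0.57)]
side holder_hole [([0.5211, -0.1971, 0.0598], 0.6)]
side bolt_head [([0.4903, 0.1753, 0.0986], 0.49)]
side hub [([0.4862, 0.1844, 0.0532], 0.79)]
```

View pics/scene.png

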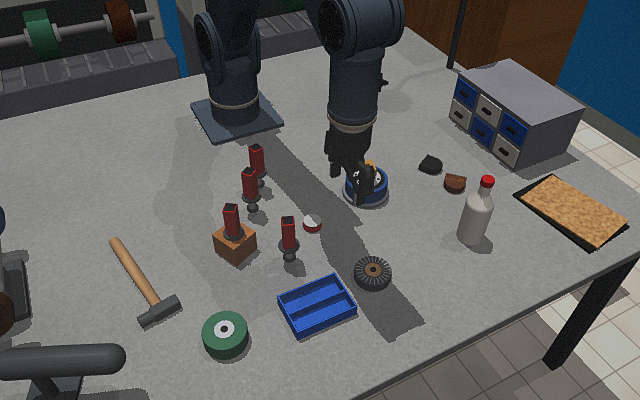

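View pics/side.png

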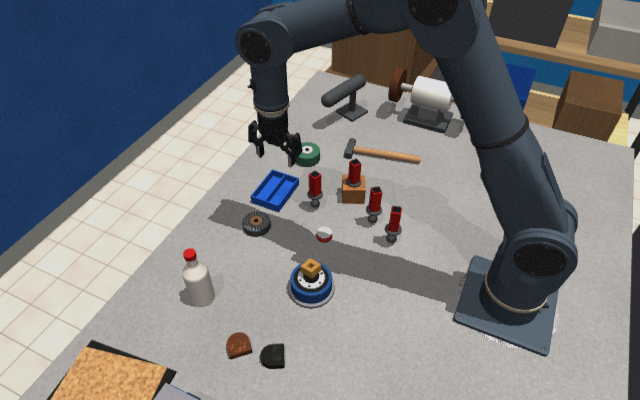

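The scene view shows four red drivers. The one in the holder at about (232,222) is the farthest right, at (0.518, -0.194). The bolt is at about (365,178) in the scene view and (311,268) in the side view, leaning.

Run:
```python
from station import arm
import numpy as np
o=arm.get_obs();m=arm.camera_model("wrist");print(np.round(m["cam_to_world"],3),m["fx"],m["cx"],m["cy"],arm.nose_length)
```

```text
[[ 1.     0.     0.001  0.676]
 [ 0.    -0.957 -0.292  0.075]
 [ 0.001  0.292 -0.957  0.374]
 [ 0.     0.     0.     1.   ]] 294.14307794453634 318.19960495449794 200.70232388760957 0.017
```

Emit:
jog_arm(
  plan=[
    [[0.03, -0.045, 0.0], [0, 0, 0], 0.085],
    [[0.06, -0.09, 0.0], [0, 0, 0], 0.085],
    [[0.09, -0.14, 0.0], [0, 0, 0], 0.085],
    [[0.12, -0.187, 0.016], [0, 0, 0], 0.085],
    [[0.12, -0.187, 0.016], [0, 0, 0], 0.085],
    [[0.12, -0.187, 0.016], [0, 0, 0], 0.085],
    [[0.12, -0.187, 0.016], [0, 0, 0], 0.085],
  ],
)

```text
time_s: 1.48
tool_pos: [0.4893, 0.1193, 0.2014]
tcp_rot: [2.223, 2.219, 0.001]
contact_force: [-0.7, -0.4, 0.4]
grip_width: 0.085
gripper_force: 0.0
```

Run:
```python
from station import arm
import cv2,numpy as np
o=arm.get_obs();print(o["tool_pos"],o["qd"].round(3) if hasattr(o["qd"],'round') else o["qd"])
im=arm.grab_frame("wrist");m=arm.camera_model("wrist")
np.savez("bolt0.npz",im=im,T=m["cam_to_world"],f=[m["fx"],m["fy"],m["cx"],m["cy"]])
T=np.array(m["cam_to_world"]);print(T.round(4))
for n in("bolt_head","hub"):
  for d in arm.place_of("wrist",n):
    p=np.array(d["centre"]);q=T[:3,:3].T@(p-T[:3,3]);print(n,p.round(4),d["confidence"],m["fx"]*q[0]/q[2]+m["cx"],m["fy"]*q[1]/q[2]+m["cy"])
    c=(m["fx"]*q[0]/q[2]+m["cx"],m["fy"]*q[1]/q[2]+m["cy"])
    if n=="hub" : h=c
x,y=map(int,h);x0=max(0,x-80);y0=max(0,y-60);print(x0,y0)
cv2.imwrite("pics/b.png",cv2.resize(im[y0:y0+120,x0:x0+160],None,fx=5,fy=5,interpolation=cv2.INTER_CUBIC)[:,:,::-1])
```

```text
[0.48928863 0.11931854 0.20136374] [ 0.004  0.004 -0.002  0.001 -0.001  0.002 -0.002]
[[ 1.000e+00 -1.700e-03  8.000e-04  4.898e-01]
 [-1.400e-03 -9.565e-01 -2.917e-01  1.944e-01]
 [ 1.300e-03  2.917e-01 -9.565e-01  3.578e-01]
 [ 0.000e+00  0.000e+00  0.000e+00  1.000e+00]]
bolt_head [0.487  0.1733 0.0971] 0.58 314.57441776254893 136.36384599572852
hub [0.4855 0.182  0.0563] 0.67 313.45031171837235 124.03261638019933
233 64
```

View pics/b.png

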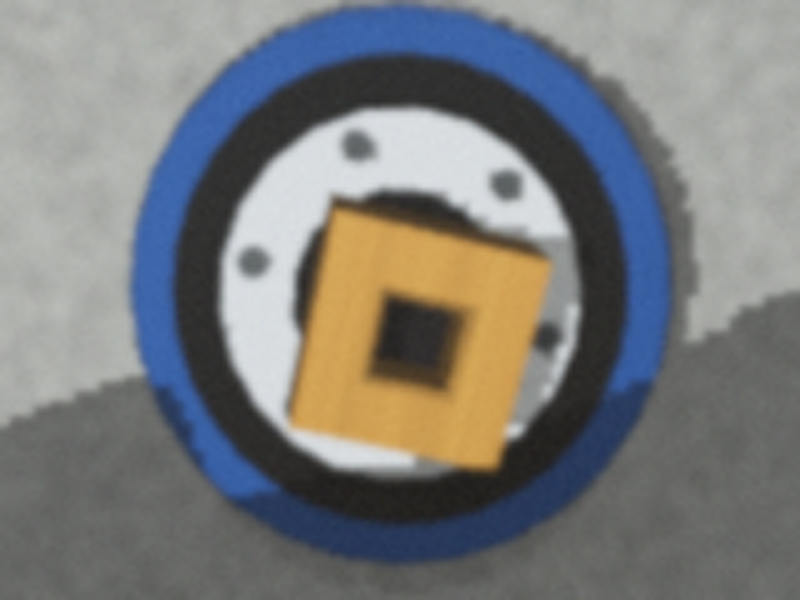

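The picture shows the brass head's corners at crop pixels (333,198), (552,258), (500,470) and (290,425). The recess is at about (418,342) and the plate centre at about (400,290), so the head leans towards -y.

```bash
cat > fit.py <<'E'
import numpy as np,cv2
from scipy.optimize import least_squares
from scipy.spatial.transform import Rotation as R
def project(P,T,f):
    q=(np.atleast_2d(P)-T[:3,3])@T[:3,:3]
    return np.c_[f[0]*q[:,0]/q[:,2]+f[2],f[1]*q[:,1]/q[:,2]+f[3]]
def onplane(uv,z,T,f):
    d=T[:3,:3]@np.array([(uv[0]-f[2])/f[0],(uv[1]-f[3])/f[1],1]);return T[:3,3]+d*(z-T[2,3])/d[2]
E
python3 - <<'E'
from fit import *
d=np.load("bolt0.npz");im,T,f=d["im"],d["T"],d["f"];off=np.array([233,64])
c=(np.array([(333,198),(552,258),(500,470),(290,425)])+.5)/5-.5+off
# subpixel via colour: orange mask quad
hsv=cv2.cvtColor(im,cv2.COLOR_RGB2HSV);mk=cv2.inRange(hsv,(8,90,120),(30,255,255));blue=cv2.inRange(hsv,(100,100,60),(125,255,255))
n,l,s,_=cv2.connectedComponentsWithStats(mk[64:184,233:393]);print(s[1:].tolist())
ys,xs=np.nonzero(blue[64:184,233:393]);hull=cv2.convexHull(np.c_[xs,ys].astype(np.float32));e=cv2.fitEllipse(hull);print("blue",e)
# plate (white) centre: dark ring inner edge ellipse by hand
plate=(np.array([400,290])+.5)/5-.5+off
hub0=onplane(plate,.056,T,f);print("hub plate",hub0, "wheel ctr at z.056",onplane(np.array(e[0])+off,.056,T,f))
hs=.019;H=np.array([(-hs,hs,.042),(hs,hs,.042),(hs,-hs,.042),(-hs,-hs,.042)])
def res(p):
    Rm=R.from_rotvec([p[2],p[3],0])*R.from_euler("z",p[4])
    hub=np.array([p[0],p[1],.056]);return np.r_[(project(hub+Rm.apply(H),T,f)-c).ravel(),(p[:2]-hub0[:2])/.001*0.7]
r=least_squares(res,[*hub0[:2],.1,0,-.2]);p=r.x
print("hub",p[:2].round(4),"tilt deg",np.degrees(p[2:4]),"yaw",np.degrees(p[4]),"res",r.fun.round(2))
Rm=R.from_rotvec([p[2],p[3],0]);print("head",(np.array([p[0],p[1],.056])+Rm.apply([0,0,.042])).round(4))
E
```

```text
[[58, 42, 52, 52, 1717]]
blue ((79.80899047851562, 56.11806869506836), (107.52095031738281, 110.8719253540039), 178.78692626953125)
hub plate [0.4846671  0.18432413 0.056     ] wheel ctr at z.056 [0.4848838  0.18574111 0.056     ]
hub [0.485  0.1836] tilt deg [8.82746721 5.04512555] yaw -13.338152066849299 res [ 0.31  1.06  0.32 -0.46 -0.65 -0.63 -0.16 -0.36  0.2  -0.47]
head [0.4886 0.1772 0.0973]
```

Emit:
jog_arm(
  plan=[
    [[-0.05, 0.0, -0.04], [0, 0, 0], 0.085],
    [[-0.1, 0.005, -0.06], [0, 0, 0], 0.085],
    [[-0.15, 0.01, -0.07], [0, 0, 0], 0.085],
    [[-0.2, 0.015, -0.07], [0, 0, 0], 0.085],
    [[-0.25, 0.02, -0.07], [0, 0, 0], 0.085],
    [[-0.3, 0.025, -0.07], [0, 0, 0], 0.085],
    [[-0.34, 0.03, -0.07], [0, 0, 0], 0.085],
    [[-0.36, 0.03, -0.07], [0, 0, 0], 0.085],
    [[-0.36, 0.03, -0.07], [0, 0, 0], 0.085],
    [[-0.36, 0.03, -0.07], [0, 0, 0], 0.085],
    [[-0.36, 0.03, -0.07], [0, 0, 0], 0.085],
  ],
)

```text
time_s: 3.0
tool_pos: [0.5183, -0.2383, 0.2712]
tcp_rot: [-2.219, -2.224, -0.001]
contact_force: [0.3, 0.4, 1.0]
grip_width: 0.0849
gripper_force: 0.0
```

Run:
```python
from station import arm
import cv2,numpy as np
o=arm.get_obs();print(o["tool_pos"])
im=arm.grab_frame("wrist");m=arm.camera_model("wrist")
np.savez("drv0.npz",im=im,T=m["cam_to_world"],f=[m["fx"],m["fy"],m["cx"],m["cy"]])
T=np.array(m["cam_to_world"])
for n in("driver_grip","holder_hole"):
  for d in arm.place_of("wrist",n):
    p=np.array(d["centre"]);q=T[:3,:3].T@(p-T[:3,3]);print(n,p.round(4),d["confidence"],m["fx"]*q[0]/q[2]+m["cx"],m["fy"]*q[1]/q[2]+m["cy"])
from fit import project
f=[m["fx"],m["fy"],m["cx"],m["cy"]]
x,y=project([.518,-.194,.12],T,f)[0].astype(int);x0=max(0,x-80);y0=max(0,y-60);print(x0,y0)
cv2.imwrite("pics/d.png",cv2.resize(im[y0:y0+120,x0:x0+160],None,fx=5,fy=5,interpolation=cv2.INTER_CUBIC)[:,:,::-1])
```

```text
[ 0.51833155 -0.23830534  0.27122731]
driver_grip [ 0.5169 -0.1946  0.1074] 0.9 316.1069579936416 141.39147428736922
driver_grip [ 0.2989 -0.1328  0.0224] 0.81 147.1299592760839 85.76148427544398
driver_grip [ 0.2692 -0.1229  0.0469] 0.79 109.55697542502071 75.1573622876312
driver_grip [ 0.6923 -0.1908  0.0179] 0.73 445.3723438243285 132.38425173094564
holder_hole [ 0.5175 -0.1943  0.1097] 0.2 316.65746749382447 141.3190051780798
237 82
```

View pics/d.png

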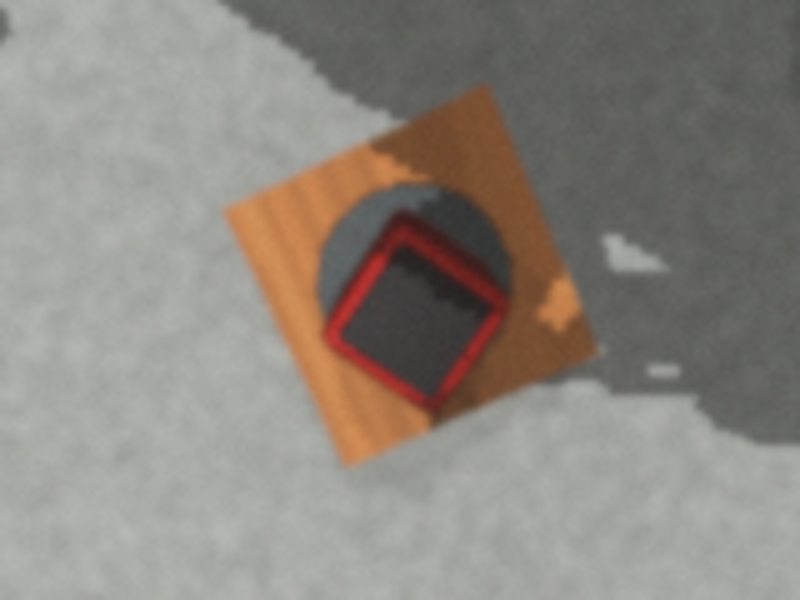

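The driver's handle top has crop corners at about (402,230), (508,303), (437,408) and (328,338). The wooden block's corners are at (228,212), (488,85), (600,352) and (348,467).

Run:
```python
from fit import *
d=np.load("drv0.npz");T,f=d["T"],d["f"];off=np.array([237,82])
g=lambda a,z:np.array([onplane((np.array(p)+.5)/5-.5+off,z,T,f) for p in a])
for nm,a,z in(("top",[(402,230),(508,303),(437,408),(328,338)],.145),("block",[(228,212),(488,85),(600,352),(348,467)],.06)):
    P=g(a,z);e=np.roll(P,-1,0)-P;print(nm,P.mean(0).round(4),"len",np.linalg.norm(e,axis=1).round(4),"ang",np.degrees(np.arctan2(e[:,1],e[:,0])).round(1))
print("flange L/R",g([(318,275),(513,275),(415,183)],.066).round(4))
```

```text
top [ 0.5212 -0.195   0.145 ] len [0.0242 0.0241 0.0248 0.0245] ang [ -33.7 -123.5  147.4   54.9]
block [ 0.5211 -0.1953  0.06  ] len [0.0689 0.0691 0.0695 0.069 ] ang [  25.1  -65.2 -155.1  114.4]
flange L/R [[ 0.4975 -0.193   0.066 ]
 [ 0.5445 -0.1929  0.066 ]
 [ 0.5208 -0.1715  0.066 ]]
```

Emit:
jog_arm(
  plan=[
    [[0.012, 0.003, 0.01], [0, 0, -10], 0.085],
    [[0.025, 0.003, 0.02], [0, 0, -20], 0.085],
    [[0.043, 0.003, 0.03], [0, 0, -30], 0.085],
    [[0.043, 0.003, 0.05], [0, 0, -40], 0.085],
    [[0.043, 0.003, 0.07], [0, 0, -50], 0.085],
    [[0.043, 0.003, 0.09], [0, 0, -56.3], 0.085],
    [[0.043, 0.003, 0.12], [0, 0, -56.3], 0.085],
    [[0.043, 0.003, 0.15], [0, 0, -56.3], 0.085],
    [[0.043, 0.003, 0.171], [0, 0, -56.3], 0.085],
    [[0.043, 0.003, 0.171], [0, 0, -56.3], 0.085],
    [[0.043, 0.003, 0.171], [0, 0, -56.3], 0.085],
  ],
  squeeze=40,
)

```text
time_s: 4.53
tool_pos: [0.5215, -0.197, 0.101]
tcp_rot: [0.91, 3.006, -0.0]
contact_force: [0.1, -0.8, 1.1]
grip_width: 0.085
gripper_force: 0.0
```

Run:
```python
from station import arm
import cv2,numpy as np
from fit import *
o=arm.get_obs();print(o["tool_pos"],o["qpos"].round(3) if hasattr(o["qpos"],"round") else o["qpos"]);print(R.from_rotvec(o["tcp_rot"]).as_matrix().round(4))
```

```text
[ 0.52154256 -0.19699784  0.10095015] [ 0.346  0.534 -0.104  1.891  0.08   0.719  1.18 ]
[[-8.321e-01  5.546e-01  1.000e-03]
 [ 5.546e-01  8.321e-01 -3.000e-04]
 [-1.000e-03  3.000e-04 -1.000e+00]]
```

Emit:
jog_arm(
  plan=[
    [[0, 0, 0], [0, 0, 0], 0.02],
    [[0, 0, 0], [0, 0, 0], 0.02],
    [[0, 0, 0], [0, 0, 0], 0.02],
    [[0, 0, 0], [0, 0, 0], 0.02],
    [[0, 0, 0], [0, 0, 0], 0.02],
    [[0, 0, 0], [0, 0, 0], 0.02],
  ],
  squeeze=80,
)

```text
time_s: 5.28
tool_pos: [0.5214, -0.197, 0.1007]
tcp_rot: [0.91, 3.006, 0.0]
contact_force: [-1.6, 0.6, 5.1]
grip_width: 0.0266
gripper_force: 79.1
```

Emit:
jog_arm(
  plan=[
    [[0, 0, -0.01], [0, 0, 0], 0.02],
    [[0, 0, -0.03], [0, 0, 0], 0.02],
    [[0, 0, -0.06], [0, 0, 0], 0.02],
    [[0, 0, -0.1], [0, 0, 0], 0.02],
    [[0, 0, -0.14], [0, 0, 0], 0.02],
    [[0, 0, -0.17], [0, 0, 0], 0.02],
    [[0, 0, -0.19], [0, 0, 0], 0.02],
    [[0, 0, -0.19], [0, 0, 0], 0.02],
    [[0, 0, -0.19], [0, 0, 0], 0.02],
    [[0, 0, -0.19], [0, 0, 0], 0.02],
  ],
)

```text
time_s: 6.52
tool_pos: [0.5204, -0.1968, 0.2889]
tcp_rot: [-0.91, -3.005, -0.0]
contact_force: [0.1, 0.8, -3.3]
grip_width: 0.0265
gripper_force: 79.2
```

```bash
cat >> fit.py <<'E'
XO,TIP=0.0015,0.0967      # driver axis offset along tool x, tip ahead of TCP
def bolt_pose(head,tilt_deg,yaw_deg,h,xo=XO):
    """tool pose with tip h above head point along the bolt axis; jaw along bolt y"""
    Rb=(R.from_rotvec(np.radians([*tilt_deg,0]))*R.from_euler("z",yaw_deg,degrees=True)).as_matrix()
    y,z=Rb[:,1],-Rb[:,2];Rt=np.c_[np.cross(y,z),y,z]
    return np.array(head)+h*Rb[:,2]-Rt@[xo,0,TIP],Rt
def delta(o,P,Rt):
    R0=R.from_rotvec(o["tcp_rot"]).as_matrix()
    return (R0.T@(P-np.array(o["tool_pos"]))).round(4),np.degrees(R.from_matrix(R0.T@Rt).as_rotvec()).round(2)
E
python3 - <<'E'
from station import arm
from fit import *
o=arm.get_obs();print(o["tool_pos"],o["contact_force"],o["torque"],o["grip_width"])
for h in(.09,.03):
    P,Rt=bolt_pose([.4886,.1772,.0973],[8.83,5.05],-13.3,h);print(h,P.round(4),delta(o,P,Rt))
E
```

```text
[ 0.5204174  -0.19683903  0.28892596] [ 0.09878847  0.78211298 -3.30774938] [ 0.00922074 -0.00934759  0.01212774] 0.026497513603093516
0.09 [0.5064 0.1482 0.2809] (array([0.2031, 0.2793, 0.0083]), array([ -6.13,   8.07, -20.35]))
0.03 [0.5012 0.1574 0.2218] (array([0.2124, 0.2841, 0.0674]), array([ -6.13,   8.07, -20.35]))
```

Emit:
jog_arm(
  plan=[
    [[0.02, 0.03, 0.0], [0, 0, 0], 0.02],
    [[0.05, 0.07, 0.0], [0, 0, -4], 0.02],
    [[0.08, 0.11, 0.0], [0, 0, -8], 0.02],
    [[0.11, 0.15, 0.0], [0, 0, -12], 0.02],
    [[0.14, 0.19, 0.0], [-1, 2, -16], 0.02],
    [[0.17, 0.23, 0.0], [-3, 4, -20.3], 0.02],
    [[0.195, 0.27, 0.005], [-5, 6, -20.3], 0.02],
    [[0.203, 0.279, 0.008], [-6.1, 8.1, -20.3], 0.02],
    [[0.205, 0.28, 0.02], [-6.1, 8.1, -20.3], 0.02],
    [[0.209, 0.282, 0.045], [-6.1, 8.1, -20.3], 0.02],
    [[0.2125, 0.284, 0.067], [-6.1, 8.1, -20.3], 0.02],
    [[0.2125, 0.284, 0.067], [-6.1, 8.1, -20.3], 0.02],
    [[0.2125, 0.284, 0.067], [-6.1, 8.1, -20.3], 0.02],
    [[0.2125, 0.284, 0.067], [-6.1, 8.1, -20.3], 0.02],
  ],
)

```text
time_s: 8.28
tool_pos: [0.5024, 0.1568, 0.2239]
tcp_rot: [-0.353, -3.011, -0.216]
contact_force: [-0.4, -0.6, -2.8]
grip_width: 0.0264
gripper_force: 79.3
```

Run:
```python
from station import arm
from fit import *
o=arm.get_obs();print(o["tool_pos"],o["contact_force"],o["torque"])
P,Rt=bolt_pose([.4886,.1772,.0973],[8.83,5.05],-13.3,.03);print(delta(o,P,Rt))
out=[]
for c in("scene","side","wrist"):
    im=arm.grab_frame(c);m=arm.camera_model(c);T=np.array(m["cam_to_world"]);f=[m["fx"],m["fy"],m["cx"],m["cy"]]
    np.savez(f"pre_{c}.npz",im=im,T=T,f=f)
    u,v=project([.49,.177,.12],T,f)[0].astype(int);x0,y0=max(0,min(u-30,580)),max(0,min(v-35,330))
    s=1 if c!="wrist" else 2
    if c=="wrist": x0,y0=max(0,u-60),max(0,min(v-70,260))
    print(c,x0,y0)
    out.append(cv2.resize(im[y0:y0+70*s,x0:x0+60*s],(266*1,310),interpolation=cv2.INTER_CUBIC))
cv2.imwrite("pics/pre.png",np.hstack(out)[:,:,::-1])
```

```text
[0.5024334  0.15681727 0.22391512] [-0.39292095 -0.64876242 -2.81456785] [-0.31899385 -0.1749508   0.0166637 ]
(array([0.0011, 0.    , 0.0023]), array([-0.  ,  0.19, -0.07]))
scene 338 124
side 278 224
wrist 260 120
```

View pics/pre.png

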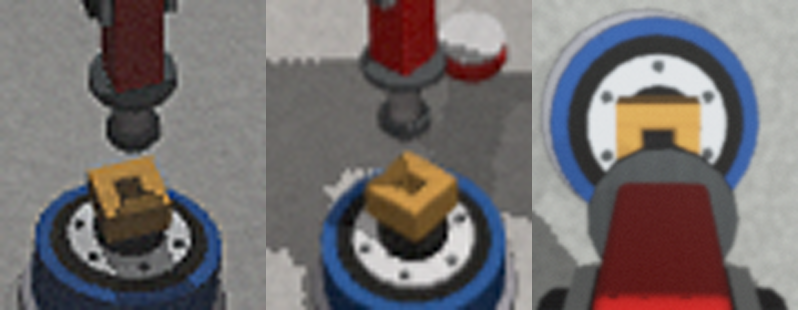

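The driver hangs above the head with the yaw aligned. In the wrist crop the flange centre is at about x=662 and the recess at about 658, so the driver sits about 1.3 mm off in tool y. I'll overlay the predicted geometry to check the rest.

Run:
```python
from station import arm
from fit import *
o=arm.get_obs();Rt=R.from_rotvec(o["tcp_rot"]).as_matrix();tp=np.array(o["tool_pos"])
t=np.linspace(0,2*np.pi,60)
def circ(h,r): # h above tip
    return tp+(np.c_[XO+r*np.cos(t),r*np.sin(t),np.full(60,TIP-h)])@Rt.T
Rb=R.from_rotvec(np.radians([8.83,5.05,0]))*R.from_euler("z",-13.3,degrees=True);hub=np.array([.485,.1836,.056])
sq=lambda s:hub+Rb.apply([(-s,s,.042),(s,s,.042),(s,-s,.042),(-s,-s,.042)])
out=[]
for c in("scene","side","wrist"):
    d=np.load(f"pre_{c}.npz");im,T,f=d["im"].copy(),d["T"],d["f"];s=8 if c!="wrist" else 4
    u,v=project([.49,.177,.12],T,f)[0].astype(int);w,h=(33,70) if c!="wrist" else (66,140)
    x0,y0=u-w//2,max(0,v-h//2-5 if c!="wrist" else 120)
    cr=cv2.resize(im[y0:y0+h,x0:x0+w],None,fx=s,fy=s,interpolation=cv2.INTER_CUBIC)
    for P,col in((circ(14,.015) if 0 else circ(.014,.015),(0,255,0)),(circ(.056,.024),(0,255,255)),(circ(.062,.024),(0,255,255)),(sq(.019),(255,0,255)),(sq(.007),(255,0,255))):
        q=((project(P,T,f)-[x0,y0]+.5)*s-.5).round().astype(np.int32);cv2.polylines(cr,[q],True,col,1)
    out.append(cr[:560])
cv2.imwrite("pics/ov.png",np.hstack(out)[:,:800,::-1])
```

```text
(no output)
```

View pics/ov.png

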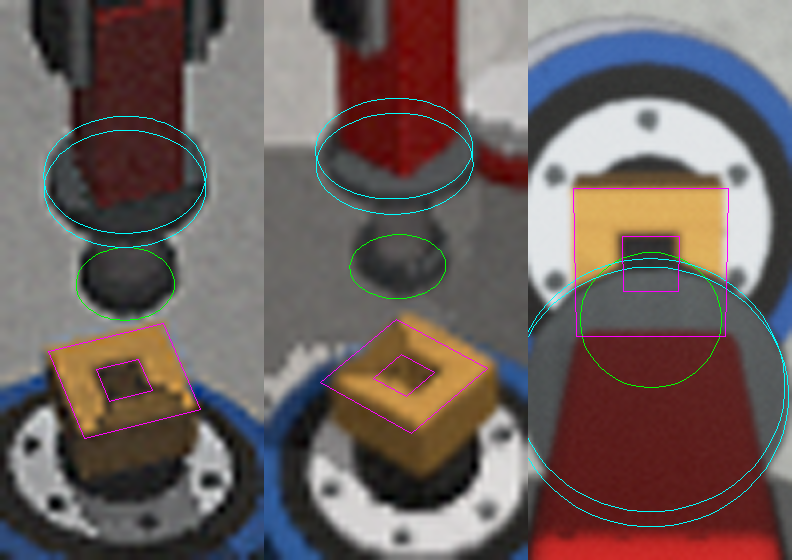

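The overlay matches the picture within about 1–2 mm. The recess is slightly towards tool +x and -y of the driver's axis. Approaching.

Emit:
jog_arm(
  plan=[
    [[0.0008, -0.0004, 0.008], [0, 0.2, 0], 0.02],
    [[0.0015, -0.0008, 0.018], [0, 0.2, 0], 0.02],
    [[0.0015, -0.0008, 0.027], [0, 0.2, 0], 0.02],
    [[0.0015, -0.0008, 0.029], [0, 0.2, 0], 0.02],
    [[0.0015, -0.0008, 0.029], [0, 0.2, 0], 0.02],
    [[0.0015, -0.0008, 0.029], [0, 0.2, 0], 0.02],
  ],
)

```text
time_s: 9.18
tool_pos: [0.4979, 0.1612, 0.1949]
tcp_rot: [-0.351, -3.007, -0.217]
contact_force: [-0.2, -0.3, -2.8]
grip_width: 0.0265
gripper_force: 79.5
```

```bash
cat > st.py <<'E'
from station import arm
from fit import *
o=arm.get_obs();P,Rt=bolt_pose([.4886,.1772,.0973],[8.83,5.05],-13.3,0)
print("to h=0:",delta(o,P,Rt));R0=R.from_rotvec(o["tcp_rot"]).as_matrix()
print("F tool",(R0.T@o["contact_force"]).round(2),"M tool",(R0.T@o["torque"]).round(3),"w",round(float(o["grip_width"]),4),"t",o["time_s"])
E
python3 st.py
```

```text
to h=0: (array([-0.0008,  0.0006,  0.0026]), array([-0.02, -0.08, -0.04]))
F tool [-0.17 -0.72  2.73] M tool [ 0.238 -0.203 -0.018] w 0.0265 t 9.175
```

Emit:
jog_arm(
  plan=[
    [[0, 0, 0.0015], [0, 0, 0], 0.02],
    [[0, 0, 0.003], [0, 0, 0], 0.02],
    [[0, 0, 0.003], [0, 0, 0], 0.02],
    [[0, 0, 0.003], [0, 0, 0], 0.02],
  ],
)

```text
time_s: 9.68
tool_pos: [0.4974, 0.1617, 0.1917]
tcp_rot: [-0.351, -3.006, -0.216]
contact_force: [0.8, -0.0, -2.7]
grip_width: 0.0269
gripper_force: 79.5
```

Emit:
jog_arm(
  plan=[
    [[0, 0, 0.001], [0, 0, 0], 0.02],
    [[0, 0, 0.0015], [0, 0, 0], 0.02],
    [[0, 0, 0.0015], [0, 0, 0], 0.02],
  ],
)

```text
time_s: 10.05
tool_pos: [0.4972, 0.1619, 0.1901]
tcp_rot: [-0.351, -3.006, -0.216]
contact_force: [0.2, -0.5, -3.4]
grip_width: 0.0267
gripper_force: 79.5
```

```bash
python3 st.py
```

```text
to h=0: (array([-0.001 ,  0.0008, -0.0022]), array([-0.03, -0.11, -0.04]))
F tool [-0.7  -0.84  3.26] M tool [ 0.199 -0.208  0.028] w 0.0267 t 10.05
```

Still free at h = -2.2 mm.

Emit:
jog_arm(
  plan=[
    [[0, 0, 0.001], [0, 0, 0], 0.02],
    [[0, 0, 0.002], [0, 0, 0], 0.02],
    [[0, 0, 0.002], [0, 0, 0], 0.02],
  ],
)

```text
time_s: 10.42
tool_pos: [0.4971, 0.1622, 0.1882]
tcp_rot: [-0.351, -3.006, -0.216]
contact_force: [0.2, 0.8, -2.1]
grip_width: 0.0264
gripper_force: 79.5
```

Emit:
jog_arm(
  plan=[
    [[0, 0, 0.001], [0, 0, 0], 0.02],
    [[0, 0, 0.0015], [0, 0, 0], 0.02],
    [[0, 0, 0.0015], [0, 0, 0], 0.02],
  ],
)

```text
time_s: 10.8
tool_pos: [0.4969, 0.1623, 0.1867]
tcp_rot: [-0.352, -3.006, -0.216]
contact_force: [0.7, -0.6, -2.3]
grip_width: 0.0268
gripper_force: 79.4
```

```bash
python3 st.py
```

```text
to h=0: (array([-0.0009,  0.0009, -0.0057]), array([-0.04, -0.11, -0.05]))
F tool [-1.07 -0.67  2.09] M tool [ 0.376 -0.265 -0.042] w 0.0268 t 10.8
```

Emit:
jog_arm(
  plan=[
    [[0, 0, 0.001], [0, 0, 0], 0.02],
    [[0, 0, 0.002], [0, 0, 0], 0.02],
    [[0, 0, 0.002], [0, 0, 0], 0.02],
  ],
)

```text
time_s: 11.18
tool_pos: [0.4967, 0.1627, 0.1847]
tcp_rot: [-0.351, -3.006, -0.216]
contact_force: [0.0, -0.4, -3.2]
grip_width: 0.0268
gripper_force: 79.5
```

Emit:
jog_arm(
  plan=[
    [[0, 0, 0.001], [0, 0, 0], 0.02],
    [[0, 0, 0.002], [0, 0, 0], 0.02],
    [[0, 0, 0.002], [0, 0, 0], 0.02],
  ],
)

```text
time_s: 11.55
tool_pos: [0.4965, 0.163, 0.1827]
tcp_rot: [-0.351, -3.006, -0.216]
contact_force: [0.6, -1.4, -3.7]
grip_width: 0.0267
gripper_force: 79.5
```

```bash
python3 st.py
```

```text
to h=0: (array([-0.001 ,  0.0008, -0.0098]), array([-0.04, -0.12, -0.04]))
F tool [-1.38 -1.7   3.39] M tool [ 0.493 -0.326 -0.031] w 0.0267 t 11.55
```

Emit:
jog_arm(
  plan=[
    [[-0.0003, -0.0005, 0.0007], [0, 0, 0], 0.02],
    [[-0.0003, -0.0005, 0.0015], [0, 0, 0], 0.02],
    [[-0.0003, -0.0005, 0.0015], [0, 0, 0], 0.02],
  ],
)

```text
time_s: 11.92
tool_pos: [0.4965, 0.1628, 0.1812]
tcp_rot: [-0.351, -3.006, -0.216]
contact_force: [-0.3, -0.5, -2.4]
grip_width: 0.0268
gripper_force: 79.5
```

Emit:
jog_arm(
  plan=[
    [[0, 0, 0.0005], [0, 0, 0], 0.02],
    [[0, 0, 0.001], [0, 0, 0], 0.02],
    [[0, 0, 0.001], [0, 0, 0], 0.02],
  ],
)

```text
time_s: 12.3
tool_pos: [0.4965, 0.1629, 0.1802]
tcp_rot: [-0.351, -3.006, -0.216]
contact_force: [0.5, -0.2, -2.7]
grip_width: 0.0263
gripper_force: 79.5
```

```bash
python3 st.py
```

```text
to h=0: (array([-0.0007,  0.0012, -0.0122]), array([-0.03, -0.11, -0.04]))
F tool [-0.91 -0.44  2.62] M tool [ 0.21  -0.203 -0.001] w 0.0263 t 12.3
```

Loads are back to the baseline. Going on in smaller steps until the shoulder meets the head.

Emit:
jog_arm(
  plan=[
    [[0, 0, 0.0005], [0, 0, 0], 0.02],
    [[0, 0, 0.001], [0, 0, 0], 0.02],
    [[0, 0, 0.001], [0, 0, 0], 0.02],
  ],
)

```text
time_s: 12.68
tool_pos: [0.4964, 0.163, 0.1792]
tcp_rot: [-0.351, -3.006, -0.216]
contact_force: [0.5, 0.6, -3.1]
grip_width: 0.0269
gripper_force: 79.5
```

Emit:
jog_arm(
  plan=[
    [[0, 0, 0.0005], [0, 0, 0], 0.02],
    [[0, 0, 0.0005], [0, 0, 0], 0.02],
  ],
)

```text
time_s: 12.92
tool_pos: [0.4964, 0.1631, 0.1787]
tcp_rot: [-0.351, -3.006, -0.216]
contact_force: [-0.8, -0.2, -2.9]
grip_width: 0.0266
gripper_force: 79.5
```

Emit:
jog_arm(
  plan=[
    [[0, 0, 0.0005], [0, 0, 0], 0.02],
    [[0, 0, 0.0005], [0, 0, 0], 0.02],
  ],
)

```text
time_s: 13.18
tool_pos: [0.4964, 0.1631, 0.1784]
tcp_rot: [-0.352, -3.006, -0.216]
contact_force: [0.1, 0.3, -1.8]
grip_width: 0.0271
gripper_force: 79.5
```

```bash
python3 st.py
```

```text
to h=0: (array([-0.0006,  0.0012, -0.0141]), array([-0.03, -0.1 , -0.05]))
F tool [-0.25  0.08  1.83] M tool [ 0.334 -0.161 -0.082] w 0.0271 t 13.175
```

Emit:
jog_arm(
  plan=[
    [[0, 0, 0.0004], [0, 0, 0], 0.02],
    [[0, 0, 0.0004], [0, 0, 0], 0.02],
  ],
)

```text
time_s: 13.42
tool_pos: [0.4964, 0.1631, 0.1781]
tcp_rot: [-0.352, -3.006, -0.216]
contact_force: [-0.1, -1.4, 1.4]
grip_width: 0.0266
gripper_force: 80.0
```

Emit:
jog_arm(
  plan=[
    [[0, 0, 0.0003], [0, 0, 0], 0.02],
    [[0, 0, 0.0003], [0, 0, 0], 0.02],
  ],
)

```text
time_s: 13.68
tool_pos: [0.4965, 0.1632, 0.1778]
tcp_rot: [-0.352, -3.007, -0.216]
contact_force: [-0.1, -1.3, 3.9]
grip_width: 0.0267
gripper_force: 80.3
```

```bash
python3 st.py
```

```text
to h=0: (array([-0.0004,  0.0013, -0.0146]), array([-0.02, -0.08, -0.05]))
F tool [ 0.24 -0.81 -4.02] M tool [ 0.598 -0.158 -0.008] w 0.0267 t 13.675
```

Seated: the push is about 6.7 N at h ≈ -14.4 mm. Now working out the righting arc about hub.

```bash
cat > up.py <<'E'
from station import arm
from fit import *
o=arm.get_obs();R0=R.from_rotvec(o["tcp_rot"]).as_matrix();tp=np.array(o["tool_pos"]);hub=np.array([.4845,.183,.056])
rel=R0.T@(hub-tp)-[XO,0,0];print("hub in driver axes",rel.round(4))
ax=np.cross(R0[:,2],[0,0,-1]);an=np.arcsin(np.linalg.norm(ax));ax/=np.linalg.norm(ax);print("lean",np.degrees(an))
for s in(.33,.67,1):
    Q=R.from_rotvec(ax*an*s).as_matrix();P=hub+Q@(tp-hub)+Q@R0@np.r_[rel[:2]*s,0]
    print(s,delta(o,P,Q@R0),(P).round(4))
E
python3 up.py; python3 st.py
```

```text
hub in driver axes [-0.0003  0.0006  0.124 ]
lean 10.207338372737135
0.33 (array([0.0049, 0.0055, 0.0001]), array([ 2.44, -2.32,  0.  ])) [0.4931 0.1696 0.179 ]
0.67 (array([0.0099, 0.0111, 0.0008]), array([ 4.96, -4.71,  0.  ])) [0.4895 0.1762 0.1797]
1 (array([0.0148, 0.0166, 0.0018]), array([ 7.4 , -7.03,  0.  ])) [0.486  0.1827 0.18  ]
to h=0: (array([-0.0004,  0.0013, -0.0146]), array([-0.02, -0.08, -0.05]))
F tool [ 0.24 -0.81 -4.02] M tool [ 0.598 -0.158 -0.008] w 0.0267 t 13.675
```

Emit:
jog_arm(
  plan=[
    [[0.0012, 0.0014, 0.0], [0.6, -0.6, 0], 0.02],
    [[0.0025, 0.0027, 0.0], [1.2, -1.2, 0], 0.02],
    [[0.0037, 0.0041, 0.0], [1.8, -1.7, 0], 0.02],
    [[0.0049, 0.0055, 0.0001], [2.4, -2.3, 0], 0.02],
    [[0.0049, 0.0055, 0.0001], [2.4, -2.3, 0], 0.02],
  ],
)

```text
time_s: 14.3
tool_pos: [0.4927, 0.1699, 0.1789]
tcp_rot: [-0.355, -3.046, -0.147]
contact_force: [1.2, -3.7, 3.4]
grip_width: 0.0266
gripper_force: 80.3
```

```bash
python3 up.py; python3 st.py
```

```text
hub in driver axes [-0.0007  0.0002  0.1239]
lean 6.853253389697713
0.33 (array([0.0031, 0.0036, 0.0001]), array([ 1.64, -1.56,  0.  ])) [0.4905 0.1741 0.1794]
0.67 (array([0.0064, 0.0073, 0.0003]), array([ 3.33, -3.16, -0.  ])) [0.4882 0.1784 0.1797]
1 (array([0.0095, 0.0109, 0.0008]), array([ 4.97, -4.72,  0.  ])) [0.486  0.1827 0.1799]
to h=0: (array([-0.0063, -0.0051, -0.0145]), array([-2.47,  2.22,  0.01]))
F tool [-1.7  -3.06 -3.8 ] M tool [ 1.088 -0.474 -0.035] w 0.0266 t 14.3
```

Emit:
jog_arm(
  plan=[
    [[0.0013, 0.0014, 0.0], [0.7, -0.6, 0], 0.02],
    [[0.0026, 0.003, 0.0001], [1.4, -1.3, 0], 0.02],
    [[0.004, 0.0046, 0.0002], [2.1, -2.0, 0], 0.02],
    [[0.0054, 0.006, 0.0003], [2.8, -2.7, 0], 0.02],
    [[0.0064, 0.0073, 0.0003], [3.3, -3.2, 0], 0.02],
    [[0.0064, 0.0073, 0.0003], [3.3, -3.2, 0], 0.02],
  ],
)

```text
time_s: 15.05
tool_pos: [0.488, 0.1784, 0.1796]
tcp_rot: [-0.361, -3.097, -0.05]
contact_force: [-0.2, -3.1, 4.0]
grip_width: 0.0265
gripper_force: 80.4
```

```bash
python3 up.py; python3 st.py
```

```text
hub in driver axes [-4.000e-04  1.000e-04  1.238e-01]
lean 2.2798011024199245
0.33 (array([ 0.001 ,  0.0012, -0.    ]), array([ 0.55, -0.51, -0.  ])) [0.4873 0.1798 0.1797]
0.67 (array([0.002 , 0.0025, 0.    ]), array([ 1.12, -1.04, -0.  ])) [0.4866 0.1813 0.1797]
1 (array([0.003 , 0.0037, 0.0001]), array([ 1.67, -1.55, -0.  ])) [0.486  0.1827 0.1798]
to h=0: (array([-0.0136, -0.0131, -0.0134]), array([-5.76,  5.39,  0.01]))
F tool [-0.4  -2.95 -4.12] M tool [ 1.103 -0.166  0.067] w 0.0265 t 15.05
```

Emit:
jog_arm(
  plan=[
    [[0.0008, 0.0009, 0.0], [0.4, -0.4, 0], 0.02],
    [[0.0016, 0.0018, 0.0], [0.8, -0.8, 0], 0.02],
    [[0.0024, 0.0028, 0.0001], [1.2, -1.2, 0], 0.02],
    [[0.003, 0.0037, 0.0003], [1.7, -1.6, 0], 0.02],
    [[0.003, 0.0037, 0.0004], [1.7, -1.6, 0], 0.02],
    [[0.003, 0.0037, 0.0004], [1.7, -1.6, 0], 0.02],
  ],
)

```text
time_s: 15.8
tool_pos: [0.4861, 0.1827, 0.1795]
tcp_rot: [0.364, 3.12, -0.001]
contact_force: [-1.3, -2.9, 5.9]
grip_width: 0.0268
gripper_force: 80.6
```

```bash
python3 up.py; python3 st.py
python3 - <<'E'
from station import arm
from fit import *
o=arm.get_obs();t=np.linspace(0,2*np.pi,60)
hub=np.array([.4845,.183,.056]);Rb=R.from_euler("z",-13.3,degrees=True)
sq=lambda s,z:hub+Rb.apply([(-s,s,z),(s,s,z),(s,-s,z),(-s,-s,z)])
ci=lambda r,z:hub+np.c_[r*np.cos(t),r*np.sin(t),np.full(60,z)]
out=[]
for c in("scene","side","wrist"):
    im=arm.grab_frame(c);m=arm.camera_model(c);T=np.array(m["cam_to_world"]);f=[m["fx"],m["fy"],m["cx"],m["cy"]]
    np.savez(f"up_{c}.npz",im=im,T=T,f=f);s=8 if c!="wrist" else 3.6
    u,v=project([.4845,.183,.085],T,f)[0].astype(int);w,h=(32,70) if c!="wrist" else (74,155)
    x0,y0=u-w//2,max(0,v-h//2)
    cr=cv2.resize(im[y0:y0+h,x0:x0+w],None,fx=s,fy=s,interpolation=cv2.INTER_CUBIC)
    for P,col in((sq(.019,.042),(255,0,255)),(sq(.019,.020),(255,0,255)),(ci(.055,-.006),(0,255,0)),(ci(.021,.012),(0,255,255))):
        q=((project(P,T,f)-[x0,y0]+.5)*s-.5).round().astype(np.int32);cv2.polylines(cr,[q],True,col,1)
    out.append(cr[:555])
cv2.imwrite("pics/up.png",np.hstack([a[:min(b.shape[0] for b in out)] for a in out])[:,:800,::-1])
E
```

```text
hub in driver axes [ 0.0002 -0.      0.1235]
lean 0.052665251497989216
0.33 (array([ 0., -0.,  0.]), array([-0.01,  0.02, -0.  ])) [0.486  0.1827 0.1795]
0.67 (array([ 0.0001, -0.    ,  0.    ]), array([-0.01,  0.03,  0.  ])) [0.486  0.1827 0.1795]
1 (array([ 0.0001, -0.0001,  0.    ]), array([-0.02,  0.05,  0.  ])) [0.486  0.1827 0.1795]
to h=0: (array([-0.0169, -0.0172, -0.0127]), array([-7.45,  7.  , -0.02]))
F tool [ 0.56 -3.17 -5.91] M tool [ 1.144  0.215 -0.043] w 0.0268 t 15.8
```

View pics/up.png

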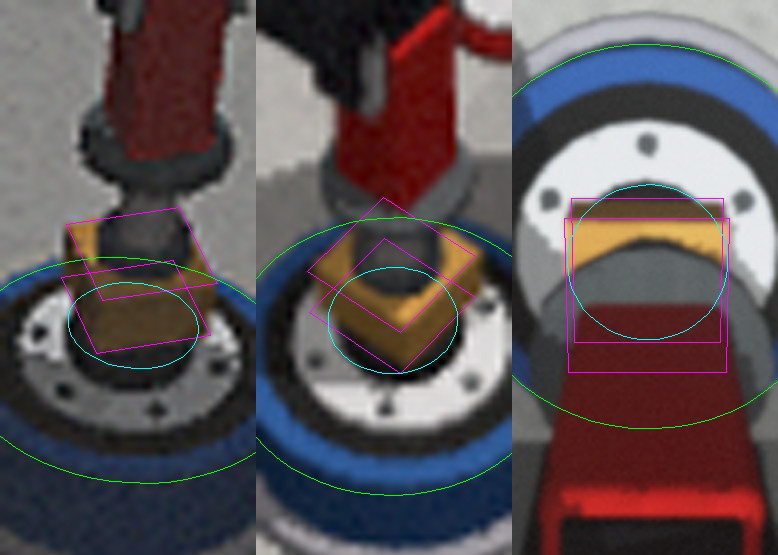

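The head now sits square over the hub in the wrist view (back edge at y=218 in both picture and prediction), the scene view agrees, and the tool lean is 0.05°. Next I raise the push to about 12 N and take up the play.

Emit:
jog_arm(
  plan=[
    [[0, 0, 0.0003], [0, 0, 0], 0.02],
    [[0, 0, 0.0004], [0, 0, 0], 0.02],
    [[0, 0, 0.0004], [0, 0, 0], 0.02],
  ],
)

```text
time_s: 16.32
tool_pos: [0.4862, 0.1827, 0.1793]
tcp_rot: [0.364, 3.119, -0.0]
contact_force: [-1.2, -3.3, 7.6]
grip_width: 0.0266
gripper_force: 80.7
```

```bash
python3 st.py
```

```text
to h=0: (array([-0.0168, -0.0173, -0.0129]), array([-7.44,  7.01, -0.02]))
F tool [ 0.37 -3.44 -7.58] M tool [1.152 0.336 0.002] w 0.0266 t 16.325
```

Emit:
jog_arm(
  plan=[
    [[0, -0.0001, 0.0002], [0, 0, 3], 0.02],
    [[0, -0.0002, 0.0003], [0, 0, 6], 0.02],
    [[0, -0.0003, 0.0003], [0, 0, 9], 0.02],
    [[0, -0.0003, 0.0003], [0, 0, 12], 0.02],
    [[0, -0.0003, 0.0003], [0, 0, 12], 0.02],
  ],
)

```text
time_s: 16.95
tool_pos: [0.486, 0.1821, 0.179]
tcp_rot: [0.69, 3.064, -0.001]
contact_force: [-1.4, -4.3, 9.2]
grip_width: 0.0271
gripper_force: 80.9
```

```bash
python3 st.py
```

```text
to h=0: (array([-0.0199, -0.0128, -0.0132]), array([ -6.71,   7.77, -12.04]))
F tool [-0.57 -4.53 -9.2 ] M tool [ 1.542 -0.041 -0.09 ] w 0.0271 t 16.95
```

Emit:
jog_arm(
  plan=[
    [[0, -0.0002, 0.0001], [0, 0, 3], 0.02],
    [[0, -0.0004, 0.0001], [0, 0, 6], 0.02],
    [[0, -0.0006, 0.0002], [0, 0, 10], 0.02],
    [[0, -0.0006, 0.0002], [0, 0, 10], 0.02],
  ],
)

```text
time_s: 17.45
tool_pos: [0.4859, 0.1815, 0.1789]
tcp_rot: [0.954, 2.992, -0.001]
contact_force: [-0.6, -4.7, 8.1]
grip_width: 0.0269
gripper_force: 80.9
```

```bash
python3 st.py
```

```text
to h=0: (array([-0.0216, -0.0085, -0.0134]), array([ -6.03,   8.37, -22.03]))
F tool [-2.24 -4.18 -8.14] M tool [ 1.557 -0.458 -0.042] w 0.0269 t 17.45
```

Emit:
jog_arm(
  plan=[
    [[-0.0003, -0.0006, 0.0002], [0, 0, 3], 0.02],
    [[-0.0003, -0.0007, 0.0003], [0, 0, 6], 0.02],
    [[-0.0003, -0.0008, 0.0005], [0, 0, 10], 0.02],
    [[-0.0003, -0.0009, 0.0007], [0, 0, 15], 0.02],
    [[-0.0003, -0.001, 0.001], [0, 0, 20], 0.02],
    [[-0.0003, -0.001, 0.001], [0, 0, 20], 0.02],
  ],
)

```text
time_s: 18.2
tool_pos: [0.4854, 0.1809, 0.1779]
tcp_rot: [1.46, 2.781, 0.0]
contact_force: [-1.7, -4.1, 9.4]
grip_width: 0.027
gripper_force: 81.0
```

```bash
python3 st.py
```

```text
to h=0: (array([-0.023 ,  0.0001, -0.0144]), array([ -4.53,   9.42, -41.97]))
F tool [-2.43 -3.78 -9.39] M tool [ 1.264 -0.551 -0.07 ] w 0.027 t 18.2
```

Emit:
jog_arm(
  plan=[
    [[-0.0003, -0.0005, 0.0001], [0, 0, 3], 0.02],
    [[-0.0004, -0.0006, 0.0002], [0, 0, 6], 0.02],
    [[-0.0004, -0.0008, 0.0004], [0, 0, 10], 0.02],
    [[-0.0004, -0.0009, 0.0006], [0, 0, 15], 0.02],
    [[-0.0004, -0.001, 0.0009], [0, 0, 20], 0.02],
    [[-0.0004, -0.001, 0.0009], [0, 0, 20], 0.02],
  ],
)

```text
time_s: 18.95
tool_pos: [0.4848, 0.1805, 0.1771]
tcp_rot: [1.92, 2.486, 0.001]
contact_force: [-2.3, -1.8, 9.9]
grip_width: 0.0263
gripper_force: 81.0
```

```bash
python3 st.py
```

```text
to h=0: (array([-0.0213,  0.0086, -0.0152]), array([ -2.88,  10.32, -61.9 ]))
F tool [-1.19 -2.64 -9.94] M tool [ 0.963 -0.544 -0.024] w 0.0263 t 18.95
```

Emit:
jog_arm(
  plan=[
    [[-0.0001, -0.0003, 0.0001], [0, 0, 3], 0.02],
    [[-0.0001, -0.0005, 0.0002], [0, 0, 6], 0.02],
    [[-0.0001, -0.0006, 0.0004], [0, 0, 10], 0.02],
    [[-0.0001, -0.0007, 0.0006], [0, 0, 15], 0.02],
    [[-0.0001, -0.0008, 0.0008], [0, 0, 20], 0.02],
    [[-0.0001, -0.0008, 0.0008], [0, 0, 20], 0.02],
  ],
)

```text
time_s: 19.7
tool_pos: [0.4842, 0.1804, 0.1762]
tcp_rot: [2.323, 2.115, 0.002]
contact_force: [-2.4, -1.6, 8.1]
grip_width: 0.027
gripper_force: 81.0
```

```bash
python3 st.py
python3 - <<'E'
from station import arm
from fit import *
out=[]
for c in("scene","side","wrist"):
    im=arm.grab_frame(c);m=arm.camera_model(c);T=np.array(m["cam_to_world"]);f=[m["fx"],m["fy"],m["cx"],m["cy"]]
    np.savez(f"tu_{c}.npz",im=im,T=T,f=f);s=8 if c!="wrist" else 3.6
    u,v=project([.4845,.183,.085],T,f)[0].astype(int);w,h=(32,70) if c!="wrist" else (74,155)
    x0,y0=max(0,u-w//2),max(0,v-h//2)
    cr=cv2.resize(im[y0:y0+h,x0:x0+w],None,fx=s,fy=s,interpolation=cv2.INTER_CUBIC)
    out.append(cr[:555])
n=min(b.shape[0] for b in out)
cv2.imwrite("pics/tu.png",np.hstack([a[:n] for a in out])[:,:800,::-1])
E
```

```text
to h=0: (array([-0.017 ,  0.016 , -0.0161]), array([ -1.06,  11.06, -81.83]))
F tool [-1.81 -2.28 -8.15] M tool [ 0.678 -0.536  0.001] w 0.027 t 19.7
```

View pics/tu.png

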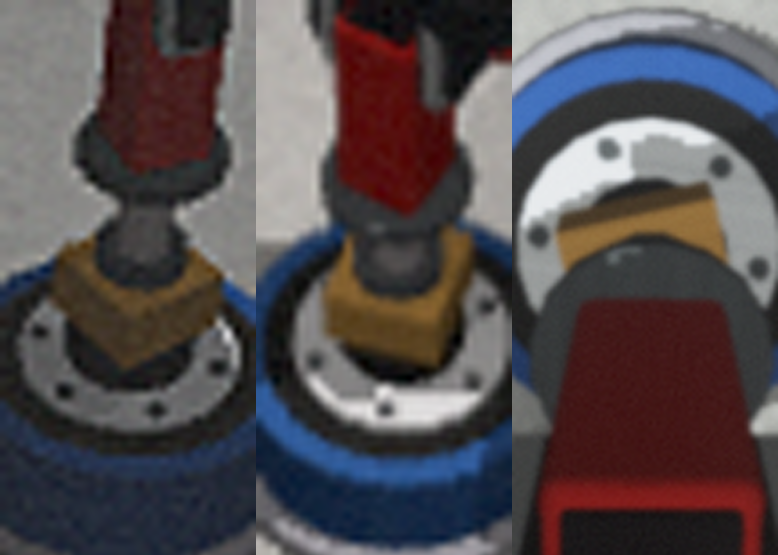

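The bolt follows the driver. In the wrist view its back edge runs from (558,230) to (712,187), about 15° behind the driver, so it is turned about 66°. Another 24° is needed.

Emit:
jog_arm(
  plan=[
    [[-0.0001, -0.0003, 0.0002], [0, 0, 4], 0.02],
    [[-0.0001, -0.0004, 0.0004], [0, 0, 8], 0.02],
    [[-0.0001, -0.0005, 0.0006], [0, 0, 12], 0.02],
    [[-0.0001, -0.0006, 0.0008], [0, 0, 16], 0.02],
    [[-0.0001, -0.0007, 0.001], [0, 0, 20], 0.02],
    [[-0.0001, -0.0008, 0.0012], [0, 0, 24], 0.02],
    [[-0.0001, -0.0008, 0.0012], [0, 0, 24], 0.02],
  ],
)

```text
time_s: 20.72
tool_pos: [0.4836, 0.1807, 0.1751]
tcp_rot: [2.711, 1.586, 0.003]
contact_force: [-2.4, -0.8, 9.5]
grip_width: 0.0271
gripper_force: 81.1
```

```bash
python3 st.py
python3 - <<'E'
from station import arm
from fit import *
o=arm.get_obs();print("lean",R.from_rotvec(o["tcp_rot"]).as_matrix()[:,2].round(4),o["qpos"])
im=arm.grab_frame("wrist");m=arm.camera_model("wrist");T=np.array(m["cam_to_world"]);f=[m["fx"],m["fy"],m["cx"],m["cy"]]
hsv=cv2.cvtColor(im,cv2.COLOR_RGB2HSV)
u,v=project([.4845,.183,.095],T,f)[0].astype(int);x0,y0=u-37,max(0,v-78)
np.savez("tu2.npz",im=im,T=T,f=f)
cv2.imwrite("pics/tu2.png",cv2.resize(im[y0:y0+100,x0:x0+74],None,fx=6,fy=6,interpolation=cv2.INTER_CUBIC)[:,:,::-1]);print(x0,y0)
E
```

```text
to h=0: (array([-0.0089,  0.0222, -0.0172]), array([   1.37,   11.71, -105.71]))
F tool [-1.83 -1.69 -9.55] M tool [ 0.502 -0.581 -0.028] w 0.0271 t 20.725
lean [ 1.7e-03  9.0e-04 -1.0e+00] [-0.6033789   0.39470932  0.21757402  1.9176762  -0.11198979  0.83882404
 -0.83927057]
280 123
```

View pics/tu2.png

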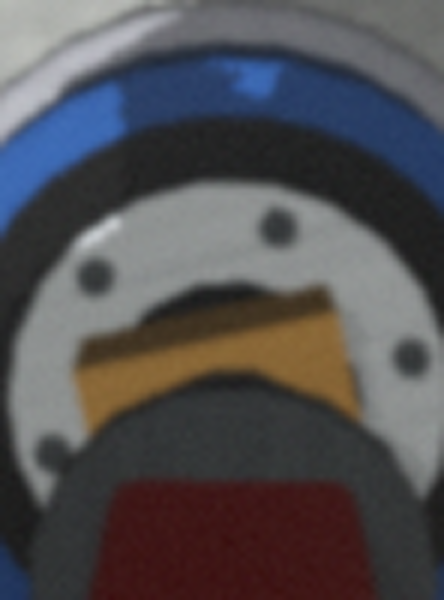

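The head's back edge runs from (80,370) to (335,313), about 13.5° behind the tool's 105.7°. That puts the bolt at about 92°, and the 3.95 mm descent agrees. Now I ease the push, centre the play and check side loads before drawing out.

Emit:
jog_arm(
  plan=[
    [[-0.0001, -0.0001, -0.0004], [0, 0, 0], 0.02],
    [[-0.0002, -0.0002, -0.0008], [0, 0, 0], 0.02],
    [[-0.0003, -0.0003, -0.0011], [0, 0, -2], 0.02],
    [[-0.0003, -0.0003, -0.0013], [0, 0, -5], 0.02],
    [[-0.0003, -0.0002, -0.0013], [0, 0, -9], 0.02],
    [[-0.0003, -0.0001, -0.0013], [0, 0, -11], 0.02],
    [[-0.0003, -0.0001, -0.0013], [0, 0, -11], 0.02],
  ],
)

```text
time_s: 21.65
tool_pos: [0.4834, 0.18, 0.176]
tcp_rot: [2.547, 1.84, 0.002]
contact_force: [0.8, 2.6, 2.2]
grip_width: 0.0268
gripper_force: 80.1
```

```bash
python3 st.py
```

```text
to h=0: (array([-0.0123,  0.0201, -0.0163]), array([  0.21,  11.43, -94.73]))
F tool [ 2.75 -0.04 -2.23] M tool [0.173 0.807 0.092] w 0.0268 t 21.65
```

Emit:
jog_arm(
  plan=[
    [[0.0003, 0, 0], [0, 0, 0], 0.02],
    [[0.0005, 0, -0.0003], [0, 0, 0], 0.02],
    [[0.0005, 0, -0.0006], [0, 0, 0], 0.02],
    [[0.0005, 0, -0.0006], [0, 0, 0], 0.02],
  ],
)

```text
time_s: 22.15
tool_pos: [0.4832, 0.1794, 0.1763]
tcp_rot: [2.547, 1.838, -0.0]
contact_force: [-0.2, 1.1, -1.1]
grip_width: 0.0268
gripper_force: 79.7
```

```bash
python3 st.py
```

```text
to h=0: (array([-0.0116,  0.02  , -0.0159]), array([  0.1 ,  11.49, -94.78]))
F tool [ 1.   -0.57  1.07] M tool [0.018 0.386 0.002] w 0.0268 t 22.15
```

Emit:
jog_arm(
  plan=[
    [[0, 0, 0], [0, 0, 0], 0.02],
    [[0, 0, 0], [0, 0, 0], 0.02],
    [[0, 0, 0], [0, 0, 0], 0.02],
  ],
)

```text
time_s: 22.52
tool_pos: [0.4832, 0.1795, 0.1764]
tcp_rot: [2.547, 1.839, -0.0]
contact_force: [-0.1, 0.4, -1.9]
grip_width: 0.0268
gripper_force: 79.6
```

```bash
python3 st.py
```

```text
to h=0: (array([-0.0118,  0.02  , -0.0158]), array([  0.12,  11.48, -94.77]))
F tool [ 0.39 -0.22  1.93] M tool [0.003 0.259 0.016] w 0.0268 t 22.525
```

Emit:
jog_arm(
  plan=[
    [[0.0003, 0, -0.0002], [0, 0, 0], 0.02],
    [[0.0005, 0, -0.0004], [0, 0, 0], 0.02],
    [[0.0005, 0, -0.0004], [0, 0, 0], 0.02],
    [[0.0005, 0, -0.0004], [0, 0, 0], 0.02],
  ],
)

```text
time_s: 23.02
tool_pos: [0.4834, 0.1801, 0.1769]
tcp_rot: [2.547, 1.839, 0.0]
contact_force: [-0.1, 0.5, -3.2]
grip_width: 0.0267
gripper_force: 79.5
```

```bash
python3 st.py
```

```text
to h=0: (array([-0.0124,  0.0201, -0.0154]), array([  0.13,  11.47, -94.76]))
F tool [ 0.46 -0.26  3.17] M tool [-0.033 -0.029 -0.015] w 0.0267 t 23.025
```

Free of load on every axis. Drawing straight out.

Emit:
jog_arm(
  plan=[
    [[0, 0, -0.001], [0, 0, 0], 0.02],
    [[0, 0, -0.0025], [0, 0, 0], 0.02],
    [[0, 0, -0.004], [0, 0, 0], 0.02],
    [[0, 0, -0.004], [0, 0, 0], 0.02],
  ],
)

```text
time_s: 23.52
tool_pos: [0.4836, 0.1802, 0.1811]
tcp_rot: [2.547, 1.839, 0.001]
contact_force: [-0.4, 0.1, -3.1]
grip_width: 0.027
gripper_force: 79.5
```

```bash
python3 st.py
```

```text
to h=0: (array([-0.0126,  0.0199, -0.0112]), array([  0.17,  11.47, -94.76]))
F tool [-0.   -0.39  3.09] M tool [-0.08  -0.041 -0.032] w 0.027 t 23.525
```

Emit:
jog_arm(
  plan=[
    [[0, 0, -0.002], [0, 0, 0], 0.02],
    [[0, 0, -0.004], [0, 0, 0], 0.02],
    [[0, 0, -0.006], [0, 0, 0], 0.02],
    [[0, 0, -0.009], [0, 0, 0], 0.02],
    [[0, 0, -0.013], [0, 0, 0], 0.02],
    [[0, 0, -0.018], [0, 0, 0], 0.02],
    [[0, 0, -0.025], [0, 0, 0], 0.02],
    [[0, 0, -0.045], [0, 0, 0], 0.02],
    [[0, 0, -0.08], [0, 0, 0], 0.02],
    [[0, 0, -0.11], [0, 0, 0], 0.02],
    [[0, 0, -0.115], [0, 0, 0], 0.02],
    [[0, 0, -0.115], [0, 0, 0], 0.02],
  ],
)

```text
time_s: 25.02
tool_pos: [0.4832, 0.1802, 0.2954]
tcp_rot: [2.547, 1.839, 0.0]
contact_force: [-0.9, 0.1, -4.0]
grip_width: 0.0268
gripper_force: 79.6
```

Run:
```python
from station import arm
from fit import *
o=arm.get_obs();print(o["tool_pos"],o["contact_force"])
out=[]
for c in("scene","side","wrist"):
    im=arm.grab_frame(c);m=arm.camera_model(c);T=np.array(m["cam_to_world"]);f=[m["fx"],m["fy"],m["cx"],m["cy"]]
    np.savez(f"fin_{c}.npz",im=im,T=T,f=f);s=8 if c!="wrist" else 4
    u,v=project([.4845,.183,.08],T,f)[0].astype(int);w,h=(33,50) if c!="wrist" else (66,100)
    x0,y0=max(0,u-w//2),max(0,v-h//2);print(c,u,v)
    out.append(cv2.resize(im[y0:y0+h,x0:x0+w],None,fx=s,fy=s,interpolation=cv2.INTER_CUBIC))
n=min(b.shape[0] for b in out)
cv2.imwrite("pics/fin.png",np.hstack([a[:n] for a in out])[:,:,::-1])
```

```text
[0.48315011 0.18019694 0.29544   ] [-0.94716636  0.09367093 -3.9977215 ]
scene 367 169
side 309 271
wrist 318 169
```

View pics/fin.png

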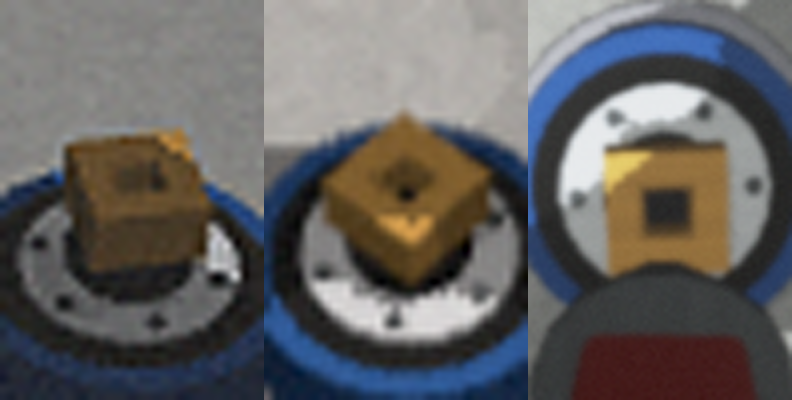

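The last picture shows the head square and little-tilted over the plate. Recess centre is at (667,209), top corners at (606,148) and (727,144), and plate holes at (614,117), (704,111), (577,198) and (753,184). I'll compute the lean from these.

Run:
```python
from fit import *
d=np.load("fin_wrist.npz");T,f,im=d["T"],d["f"],d["im"];o=np.array([285,119])
pix=lambda a:(np.array(a,float)-[528,0]+.5)/4-.5+o
H=np.array([onplane(p,.056,T,f) for p in pix([(614,117),(704,111),(577,198),(753,184)])])[:,:2]
A=np.c_[2*H,np.ones(4)];s=np.linalg.lstsq(A,(H**2).sum(1),rcond=None)[0];r=np.sqrt(s[2]+s[:2]@s[:2]);hub=s[:2];print("hub",hub.round(4),"r",r.round(4))
# white/dark plate edge cross-check: ellipse of dark ring/blue wheel outer edge
hsv=cv2.cvtColor(im,cv2.COLOR_RGB2HSV)
z=.094
head=onplane(pix((667,209)),z,T,f);C=[onplane(pix(p),z,T,f) for p in((606,148),(727,144))]
print("recess",head.round(4),"corners",np.round(C,4))
mid=(C[0]+C[1])/2;e=(C[1]-C[0])[:2];L=np.linalg.norm(e);n=np.array([e[1],-e[0]])/L;print("L",L,"ctr cand",mid[:2]+n*.019,mid[:2]-n*.019,"yaw",np.degrees(np.arctan2(e[1],e[0])))
for c in(head[:2],mid[:2]+n*.019,mid[:2]-n*.019):print("lean vec deg",np.degrees((c-hub)/.038).round(2))
# first picture's hub by same hole method
d=np.load("bolt0.npz");T,f=d["T"],d["f"]
H=np.array([onplane((np.array(p)+.5)/5-.5+[233,64],.056,T,f) for p in[(358,146),(508,185),(254,262),(547,337)]])[:,:2]
A=np.c_[2*H,np.ones(4)];s=np.linalg.lstsq(A,(H**2).sum(1),rcond=None)[0];print("hub from first",s[:2].round(4),np.sqrt(s[2]+s[:2]@s[:2]))
```

```text
hub [0.485  0.1826] r 0.0299
recess [0.486  0.1837 0.094 ] corners [[0.4743 0.2073 0.094 ]
 [0.5095 0.1969 0.094 ]]
L 0.03668758238457711 ctr cand [0.48656945 0.18388366] [0.49731391 0.22033303] yaw -16.424341280546784
lean vec deg [1.57 1.59]
lean vec deg [2.39 1.92]
lean vec deg [18.59 56.88]
hub from first [0.485  0.1824] 0.02993840386752803
```

Emit:
jog_arm(
  plan=[
    [[-0.025, 0, 0], [0, 0, 0], 0.02],
    [[-0.055, 0, 0], [0, 0, 0], 0.02],
    [[-0.075, 0, 0], [0, 0, 0], 0.02],
    [[-0.075, 0, 0], [0, 0, 0], 0.02],
    [[-0.075, 0, 0], [0, 0, 0], 0.02],
    [[-0.075, 0, 0], [0, 0, 0], 0.02],
  ],
)

```text
time_s: 25.92
tool_pos: [0.46, 0.1099, 0.2958]
tcp_rot: [2.546, 1.84, 0.001]
contact_force: [-0.2, 0.4, -3.2]
grip_width: 0.027
gripper_force: 79.4
```

```bash
cat > lean.py <<'E'
from fit import *
def ortho(im,T,f,z,half=.06,s=5000):   # 0.2 mm pixels
    n=int(2*half*s);g=(np.arange(n)-n/2)/s;X,Y=np.meshgrid(.485+g,.1826+g)
    uv=project(np.c_[X.ravel(),Y.ravel(),np.full(n*n,z)],T,f).astype(np.float32).reshape(n,n,2)
    return cv2.remap(im,uv[...,0],uv[...,1],cv2.INTER_CUBIC),lambda p:np.array([.485,.1826])+(np.array(p)-n/2)/s
def holes(im,T,f):
    o,w=ortho(im,T,f,.056);g=cv2.GaussianBlur(cv2.cvtColor(o,cv2.COLOR_RGB2GRAY),(0,0),3).astype(float)
    best=[]
    bg=cv2.morphologyEx(g.astype(np.uint8),cv2.MORPH_CLOSE,cv2.getStructuringElement(2,(45,45)));d=bg-g
    n=g.shape[0];yy,xx=np.mgrid[:n,:n];rr=np.hypot(xx-n/2,yy-n/2)
    m=((d>25)&(rr>125)&(rr<175)).astype(np.uint8);k,l,s,c=cv2.connectedComponentsWithStats(m)
    out=[]
    for i in range(1,k):
        if 100<s[i,4]<900 and max(s[i,2:4])<1.8*min(s[i,2:4]):
            q=l==i;out.append(w((np.average(xx[q],weights=d[q]),np.average(yy[q],weights=d[q]))))
    return np.array(out)
def circ(H,r=.0299):
    from scipy.optimize import least_squares
    q=least_squares(lambda p:np.hypot(*(H-p).T)-r,[.485,.1826],loss="soft_l1",f_scale=.0004);return q.x,q.fun
def head(im,T,f,z):
    o,w=ortho(im,T,f,z);h=cv2.cvtColor(o,cv2.COLOR_RGB2HSV);m=cv2.inRange(h,(8,90,50),(30,255,255))
    m=cv2.morphologyEx(m,cv2.MORPH_CLOSE,np.ones((9,9)));k,l,s,c=cv2.connectedComponentsWithStats(m);i=1+np.argmax(s[1:,4])
    cn,_=cv2.findContours((l==i).astype(np.uint8),0,2);cn=max(cn,key=cv2.contourArea);hu=np.zeros_like(m);cv2.fillPoly(hu,[cn],255)
    r=cv2.minAreaRect(cn);M=cv2.moments(hu,True);return w(r[0]),np.array(r[1])/5,r[2],w((M["m10"]/M["m00"],M["m01"]/M["m00"]))
if __name__=="__main__":
    import sys
    for nm,z in(("bolt0",.0973),("fin_wrist",.094),("nadir",.094),("nadir2",.094)):
        try:d=np.load(nm+".npz")
        except FileNotFoundError:continue
        im,T,f=d["im"],d["T"],d["f"];H=holes(im,T,f);print(nm,"cam",T[:3,3].round(3))
        if len(H)>2:c,e=circ(H);print(" hub",c.round(4),len(H),(e*1000).round(2))
        p,sz,a,mo=head(im,T,f,z);print(" head",p.round(4),sz.round(1),round(a,1),"moment",mo.round(4),"lean",np.degrees((p-c)/(z-.056)).round(2),np.degrees((mo-c)/(z-.056)).round(2))
E
python3 - <<'E'
from station import arm
import numpy as np
o=arm.get_obs();print(o["tool_pos"])
im=arm.grab_frame("wrist");m=arm.camera_model("wrist")
np.savez("nadir.npz",im=im,T=m["cam_to_world"],f=[m["fx"],m["fy"],m["cx"],m["cy"]])
E
python3 lean.py
```

```text
[0.45999661 0.10986599 0.29581585]
bolt0 cam [0.49  0.194 0.358]Traceback (most recent call last):
  File "lean.py", line 32, in <module>
    p,sz,a,mo=head(im,T,f,z);print(" head",p.round(4),sz.round(1),round(a,1),"moment",mo.round(4),"lean",np.degrees((p-c)/(z-.056)).round(2),np.degrees((mo-c)/(z-.056)).round(2))
                                                                                                                       ^
NameError: name 'c' is not defined
```

```bash
python3 - <<'E'
s=open("lean.py").read()
a=s.index("def holes");b=s.index("def head")
new='''def hubfit(im,T,f):
    o,w=ortho(im,T,f,.056);g=cv2.GaussianBlur(cv2.cvtColor(o,cv2.COLOR_RGB2GRAY),(0,0),2)
    bh=cv2.GaussianBlur(cv2.morphologyEx(g,cv2.MORPH_BLACKHAT,cv2.getStructuringElement(2,(41,41))).astype(np.float32),(0,0),4)
    br=cv2.dilate(cv2.inRange(cv2.cvtColor(o,cv2.COLOR_RGB2HSV),(8,90,50),(30,255,255)),np.ones((9,9)));bh[br>0]=0
    bh=np.minimum(bh,50);n=bh.shape[0]
    def sc(p,full=False):
        t=p[2]+np.arange(6)*np.pi/3;x=n/2+p[0]+149.5*np.cos(t);y=n/2+p[1]+149.5*np.sin(t)
        v=cv2.remap(bh,x.astype(np.float32),y.astype(np.float32),1).ravel();return v if full else -v.sum()
    from scipy.optimize import minimize
    best=min(([sc((dx,dy,t)),dx,dy,t] for dx in range(-20,21,4) for dy in range(-20,21,4) for t in np.arange(0,1.047,.03)))
    r=minimize(sc,best[1:],method="Nelder-Mead");return w(n/2+r.x[:2]),sc(r.x,True).round(0),r.x[2]
'''
s=s[:a]+new+s[b:]
m=s.index("H=holes");s=s[:m]+'''print(nm,"cam",T[:3,3].round(3));c,v,t=hubfit(im,T,f);print(" hub",c.round(4),v,round(np.degrees(t),1))
'''+s[s.index("        p,sz,a,mo"):]
open("lean.py","w").write(s)
E
python3 lean.py
```

```text
bolt0 cam [0.49  0.194 0.358]
 hub [0.4833 0.1818] [50. 50. 50. 17.  0. 50.] 42.4
 head [0.4882 0.1773] [40.6 39.9] 76.6 moment [0.4882 0.1775] lean [ 6.73 -6.25] [ 6.82 -5.96]
fin_wrist cam [0.507 0.251 0.451]
 hub [0.485  0.1803] [50. 50. 45.  8.  0. 50.] 46.6
 head [0.4859 0.1835] [41.4 37.5] 74.1 moment [0.4861 0.1839] lean [1.3  4.82] [1.66 5.36]
nadir cam [0.484 0.181 0.452]
 hub [0.4834 0.1826] [50. 50. 50. 50. 50. 50.] 46.4
 head [0.4855 0.1823] [37.9 37.8] 73.3 moment [0.4859 0.1824] lean [ 3.23 -0.46] [ 3.81 -0.31]
```

```bash
sed -i 's/bh=np.minimum(bh,50);//; s/,(0,0),4)/,(0,0),5)/' lean.py; python3 lean.py
python3 - <<'E'
from lean import *
d=np.load("nadir.npz");im,T,f=d["im"],d["T"],d["f"]
o,w=ortho(im,T,f,.056);g=cv2.cvtColor(o,cv2.COLOR_RGB2GRAY);c,v,t=hubfit(im,T,f)
P=[];s=5000
for k in range(6):
    a=t+k*np.pi/3;q=((c-[.485,.1826])*s+300+149.5*np.array([np.cos(a),np.sin(a)])).round().astype(int)
    win=255.-g[q[1]-22:q[1]+23,q[0]-22:q[0]+23];win=np.clip(win-np.percentile(win,60),0,None);yy,xx=np.mgrid[-22:23,-22:23];win[np.hypot(xx,yy)>20]=0
    P.append(w(q+np.array([(xx*win).sum(),(yy*win).sum()])/win.sum()))
P=np.array(P);print("opposite mids",((P[:3]+P[3:])/2).round(4).tolist(),"mean",P.mean(0).round(4))
E
```

```text
bolt0 cam [0.49  0.194 0.358]
 hub [0.485  0.1826] [104. 101.  98.   0.   0.  95.] 46.1
 head [0.4882 0.1773] [40.6 39.9] 76.6 moment [0.4882 0.1775] lean [ 4.38 -7.35] [ 4.46 -7.05]
fin_wrist cam [0.507 0.251 0.451]
 hub [0.485  0.1821] [72. 89. 48.  0.  0. 63.] 46.3
 head [0.4859 0.1835] [41.4 37.5] 74.1 moment [0.4861 0.1839] lean [1.3  2.15] [1.66 2.69]
nadir cam [0.484 0.181 0.452]
 hub [0.485  0.1826] [80. 91. 92. 99. 64. 50.] 46.0
 head [0.4855 0.1823] [37.9 37.8] 73.3 moment [0.4859 0.1824] lean [ 0.81 -0.46] [ 1.39 -0.31]
opposite mids [[0.4848, 0.1819], [0.4849, 0.1823], [0.4846, 0.1825]] mean [0.4848 0.1822]
```

Seen straight from above, the lean is under 1° and the turn about 93°. Returning the driver to the holder in its original orientation.

```bash
cat > back.py <<'E'
from station import arm
from fit import *
o=arm.get_obs();Rt=R.from_rotvec([.91,3.006,0]).as_matrix()
u,_,v=np.linalg.svd(Rt);Rt=u@v
for z in(.295,.19,.1007):print(z,delta(o,np.array([.5213,-.1968,z]),Rt))
R0=R.from_rotvec(o["tcp_rot"]).as_matrix();print("F tool",(R0.T@o["contact_force"]).round(2),"M",(R0.T@o["torque"]).round(3),o["tool_pos"])
E
python3 back.py
```

```text
0.295 (array([-0.2719,  0.1544,  0.0009]), array([-2.000e-02, -1.000e-02, -7.459e+01]))
0.19 (array([-0.2719,  0.1543,  0.1059]), array([-2.000e-02, -1.000e-02, -7.459e+01]))
0.1007 (array([-0.2719,  0.1543,  0.1952]), array([-2.000e-02, -1.000e-02, -7.459e+01]))
F tool [ 0.16 -0.35  3.01] M [ 0.033 -0.036 -0.012] [0.45994589 0.10978291 0.29580376]
```

Emit:
jog_arm(
  plan=[
    [[-0.015, 0.01, 0], [0, 0, -7], 0.02],
    [[-0.045, 0.025, 0], [0, 0, -14], 0.02],
    [[-0.075, 0.043, 0], [0, 0, -22], 0.02],
    [[-0.105, 0.06, 0], [0, 0, -30], 0.02],
    [[-0.135, 0.077, 0], [0, 0, -38], 0.02],
    [[-0.165, 0.094, 0], [0, 0, -46], 0.02],
    [[-0.195, 0.111, 0], [0, 0, -54], 0.02],
    [[-0.225, 0.128, 0], [0, 0, -62], 0.02],
    [[-0.255, 0.145, 0], [0, 0, -70], 0.02],
    [[-0.272, 0.154, 0.0], [0, 0, -74.6], 0.02],
    [[-0.272, 0.154, 0.05], [0, 0, -74.6], 0.02],
    [[-0.272, 0.154, 0.1], [0, 0, -74.6], 0.02],
    [[-0.272, 0.154, 0.11], [0, 0, -74.6], 0.02],
    [[-0.272, 0.154, 0.11], [0, 0, -74.6], 0.02],
    [[-0.272, 0.154, 0.11], [0, 0, -74.6], 0.02],
  ],
)

```text
time_s: 27.85
tool_pos: [0.5219, -0.198, 0.188]
tcp_rot: [0.91, 3.003, -0.0]
contact_force: [0.2, 0.7, -3.2]
grip_width: 0.0268
gripper_force: 79.4
```

```bash
python3 back.py
```

```text
0.295 (array([ 0.0007,  0.0008, -0.107 ]), array([ 0.05,  0.17, -0.04]))
0.19 (array([ 0.0011,  0.0007, -0.002 ]), array([ 0.05,  0.17, -0.04]))
0.1007 (array([0.0014, 0.0006, 0.0873]), array([ 0.05,  0.17, -0.04]))
F tool [0.21 0.66 3.21] M [ 0.034  0.    -0.012] [ 0.52185875 -0.19797259  0.18798659]
```

Emit:
jog_arm(
  plan=[
    [[0.0012, 0.0007, 0.01], [0, 0.2, 0], 0.02],
    [[0.0012, 0.0007, 0.02], [0, 0.2, 0], 0.02],
    [[0.0012, 0.0007, 0.028], [0, 0.2, 0], 0.02],
    [[0.0012, 0.0007, 0.034], [0, 0.2, 0], 0.02],
    [[0.0012, 0.0007, 0.037], [0, 0.2, 0], 0.02],
    [[0.0012, 0.0007, 0.037], [0, 0.2, 0], 0.02],
  ],
)

```text
time_s: 28.6
tool_pos: [0.5199, -0.1964, 0.1489]
tcp_rot: [-0.911, -3.004, -0.002]
contact_force: [0.9, -0.2, -2.9]
grip_width: 0.027
gripper_force: 79.5
```

```bash
python3 back.py
```

```text
0.295 (array([-0.001 ,  0.0005, -0.1461]), array([-0.01, -0.22, -0.06]))
0.19 (array([-0.0013,  0.0005, -0.0411]), array([-0.01, -0.22, -0.06]))
0.1007 (array([-0.0016,  0.0004,  0.0482]), array([-0.01, -0.22, -0.06]))
F tool [-0.88  0.31  2.88] M [-0.049  0.033  0.012] [ 0.51987309 -0.19639088  0.1489092 ]
```

Emit:
jog_arm(
  plan=[
    [[-0.0013, 0.0004, 0.001], [0, -0.2, 0], 0.02],
    [[-0.0013, 0.0004, 0.002], [0, -0.2, 0], 0.02],
    [[-0.0013, 0.0004, 0.003], [0, -0.2, 0], 0.02],
  ],
)

```text
time_s: 28.98
tool_pos: [0.5212, -0.1968, 0.1461]
tcp_rot: [0.911, 3.006, 0.0]
contact_force: [-0.1, -0.3, -3.4]
grip_width: 0.027
gripper_force: 79.5
```

```bash
python3 back.py
```

```text
0.295 (array([-2.000e-04,  1.000e-04, -1.489e-01]), array([ 0.  ,  0.  , -0.05]))
0.19 (array([-0.0001,  0.    , -0.0439]), array([ 0.  ,  0.  , -0.05]))
0.1007 (array([-0.    ,  0.    ,  0.0454]), array([ 0.  ,  0.  , -0.05]))
F tool [-0.07 -0.31  3.4 ] M [ 0.018 -0.004 -0.019] [ 0.52123483 -0.19677678  0.14611629]
```

Emit:
jog_arm(
  plan=[
    [[0, 0, 0.003], [0, 0, 0], 0.02],
    [[0, 0, 0.006], [0, 0, 0], 0.02],
    [[0, 0, 0.008], [0, 0, 0], 0.02],
    [[0, 0, 0.008], [0, 0, 0], 0.02],
  ],
)

```text
time_s: 29.48
tool_pos: [0.5211, -0.1967, 0.1378]
tcp_rot: [0.912, 3.006, -0.0]
contact_force: [-0.0, -0.1, -2.3]
grip_width: 0.0267
gripper_force: 79.5
```

```bash
python3 back.py
```

```text
0.295 (array([-3.000e-04,  1.000e-04, -1.572e-01]), array([-0.01, -0.03, -0.05]))
0.19 (array([-0.0002,  0.0001, -0.0522]), array([-0.01, -0.03, -0.05]))
0.1007 (array([-0.0002,  0.0001,  0.0371]), array([-0.01, -0.03, -0.05]))
F tool [ 0.   -0.07  2.34] M [-0.02  -0.016 -0.032] [ 0.52109305 -0.19673387  0.13781958]
```

Emit:
jog_arm(
  plan=[
    [[0, 0, 0.006], [0, 0, 0], 0.02],
    [[0, 0, 0.013], [0, 0, 0], 0.02],
    [[0, 0, 0.02], [0, 0, 0], 0.02],
    [[0, 0, 0.027], [0, 0, 0], 0.02],
    [[0, 0, 0.032], [0, 0, 0], 0.02],
    [[0, 0, 0.034], [0, 0, 0], 0.02],
    [[0, 0, 0.034], [0, 0, 0], 0.02],
  ],
)

```text
time_s: 30.35
tool_pos: [0.5212, -0.1968, 0.104]
tcp_rot: [0.911, 3.006, -0.0]
contact_force: [1.0, -0.7, -2.9]
grip_width: 0.027
gripper_force: 79.5
```

Emit:
jog_arm(
  plan=[
    [[0, 0, 0.001], [0, 0, 0], 0.02],
    [[0, 0, 0.002], [0, 0, 0], 0.02],
    [[0, 0, 0.002], [0, 0, 0], 0.02],
  ],
)

```text
time_s: 30.72
tool_pos: [0.5212, -0.1968, 0.1021]
tcp_rot: [0.912, 3.006, -0.0]
contact_force: [0.0, 0.1, -3.0]
grip_width: 0.0267
gripper_force: 79.5
```

```bash
python3 back.py
```

```text
0.295 (array([-2.000e-04,  1.000e-04, -1.929e-01]), array([-0.  , -0.01, -0.06]))
0.19 (array([-0.0001,  0.0001, -0.0879]), array([-0.  , -0.01, -0.06]))
0.1007 (array([-0.0001,  0.    ,  0.0014]), array([-0.  , -0.01, -0.06]))
F tool [0.01 0.09 3.01] M [ 0.007  0.03  -0.004] [ 0.52123507 -0.19680205  0.1020814 ]
```

Emit:
jog_arm(
  plan=[
    [[0, 0, 0.0007], [0, 0, 0], 0.02],
    [[0, 0, 0.0013], [0, 0, 0], 0.02],
    [[0, 0, 0.0013], [0, 0, 0], 0.02],
  ],
)

```text
time_s: 31.1
tool_pos: [0.5212, -0.1968, 0.1007]
tcp_rot: [0.911, 3.006, -0.0]
contact_force: [-0.2, -0.3, -3.1]
grip_width: 0.0267
gripper_force: 79.8
```

```bash
python3 back.py|tail -1
```

```text
F tool [ 0.04 -0.34  3.12] M [-0.075 -0.013  0.033] [ 0.52123421 -0.19678866  0.10073941]
```

Emit:
jog_arm(
  plan=[
    [[0, 0, 0.0006], [0, 0, 0], 0.02],
    [[0, 0, 0.0006], [0, 0, 0], 0.02],
  ],
)

```text
time_s: 31.35
tool_pos: [0.5214, -0.1968, 0.1007]
tcp_rot: [0.911, 3.005, 0.0]
contact_force: [-1.6, 0.5, 4.9]
grip_width: 0.0266
gripper_force: 80.7
```

Emit:
jog_arm(
  plan=[
    [[0, 0, 0.0005], [0, 0, 0], 0.02],
    [[0, 0, 0.0005], [0, 0, 0], 0.02],
  ],
)

```text
time_s: 31.6
tool_pos: [0.5214, -0.1968, 0.1007]
tcp_rot: [0.911, 3.005, 0.0]
contact_force: [-2.8, 1.9, 11.1]
grip_width: 0.0267
gripper_force: 81.8
```

Resting on the block. Back off 0.8 mm of push, open and retreat straight up.

Emit:
jog_arm(
  plan=[
    [[0, 0, -0.0008], [0, 0, 0], 0.02],
    [[0, 0, -0.0008], [0, 0, 0], 0.02],
    [[0, 0, -0.0008], [0, 0, 0], 0.085],
    [[0, 0, -0.0008], [0, 0, 0], 0.085],
    [[0, 0, -0.0008], [0, 0, 0], 0.085],
    [[0, 0, -0.0008], [0, 0, 0], 0.085],
    [[0, 0, -0.0008], [0, 0, 0], 0.085],
    [[0, 0, -0.0008], [0, 0, 0], 0.085],
  ],
)

```text
time_s: 32.6
tool_pos: [0.5212, -0.1968, 0.1005]
tcp_rot: [0.911, 3.006, -0.0]
contact_force: [-0.3, -0.5, 0.0]
grip_width: 0.0851
gripper_force: 0.0
```

Emit:
jog_arm(
  plan=[
    [[0, 0, -0.005], [0, 0, 0], 0.085],
    [[0, 0, -0.03], [0, 0, 0], 0.085],
    [[0, 0, -0.07], [0, 0, 0], 0.085],
    [[0, 0, -0.12], [0, 0, 0], 0.085],
    [[0, 0, -0.16], [0, 0, 0], 0.085],
    [[0, 0, -0.17], [0, 0, 0], 0.085],
    [[0, 0, -0.17], [0, 0, 0], 0.085],
    [[0, 0, -0.17], [0, 0, 0], 0.085],
  ],
)

```text
time_s: 33.6
tool_pos: [0.5205, -0.1965, 0.2691]
tcp_rot: [-0.911, -3.005, 0.0]
contact_force: [0.3, -0.3, 0.4]
grip_width: 0.085
gripper_force: 0.0
```

Run:
```python
from station import arm
import numpy as np
print(arm.get_obs()["time_s"],arm.get_obs()["tool_pos"])
for c in("scene","side","wrist"):
  arm.grab_frame(c)
  for n in("driver_grip","driver_tip","bolt_head"):
    print(c,n,[(np.round(d["centre"],3).tolist(),round(d["confidence"],2)) for d in arm.place_of(c,n)][:5])
```

```text
33.6 [ 0.52045404 -0.19646357  0.26913914]
scene driver_grip [([0.263, -0.12, 0.046], 0.83), ([0.688, -0.196, 0.017], 0.78), ([0.518, -0.192, 0.107], 0.57)]
scene driver_tip [([0.626, -0.118, 0.034], 0.95), ([0.402, -0.137, 0.028], 0.8), ([0.302, -0.032, 0.006], 0.65)]
scene bolt_head [([0.486, 0.186, 0.095], 0.64)]
side driver_grip [([0.294, -0.131, 0.015], 0.91), ([0.265, -0.125, 0.05], 0.87), ([0.517, -0.19, 0.108], 0.75), ([0.689, -0.199, 0.014], 0.53)]
side driver_tip [([0.404, -0.135, 0.029], 0.71), ([0.302, -0.033, 0.009], 0.58), ([0.622, -0.112, 0.032], 0.51)]
side bolt_head [([0.487, 0.179, 0.092], 0.75)]
wrist driver_grip [([0.521, -0.196, 0.111], 0.71), ([0.695, -0.195, 0.019], 0.55)]
wrist driver_tip [([0.406, -0.134, 0.033], 0.94), ([0.631, -0.116, 0.03], 0.75)]
wrist bolt_head []
```

The driver stands in its holder and the bolt is upright. The three unsupported look-alike drivers were already lying down in my t=3 s readings, before I grasped anything. Handing in.

```bash
python3 -c "
from station import arm
print(arm.job_done())"
```

```text
the job is handed in; nothing more can be done
None
```

I handed the job in at about 34 s: the bolt measured under 1° off upright and turned about 93° at about 11–13 N of push, the driver is back in its holder, and the three look-alike drivers had fallen over by 3 s, before I had grasped anything.

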